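# Demould the embedded specimen blocks

## Task

Take the cover off the specimen mould and set it aside flat on the bench, then press the round knock-out plunger fully down to its stop so that the blocks rise in their cavities, and lift every block out into the blue tray, each lying flat in a bay of its own (any flat face down, not standing on its short end). When the mould is empty, press the square return plunger fully down to its stop so that the ejector pads go back, and lay the cover squarely on the mould again, handle up. Leave the bottle, tip box and beaker alone.

Things in the scene. Friction and masses are not known exactly. Their poses are not given: they have to be found in the camera images.
- mould: Fixed aluminium mould, 132 (x) x 114 (y) x 38 mm high, origin at the centre of its underside. Four open cavities in its top, centres x = +-31, y = +-31 mm, each 49 (x) x 31 (y) mm, stepping to 33 x 31 mm at 10 mm depth. A grey plunger housing, 48 (x) x 114 (y) x 38 mm, joins its -x side. Yaw up to 0.3 rad; it stands left or right of the robot.
- mould_top (a point): Point at the centre of the mould's top face, 38 mm above the bench, where the cover's origin belongs; axes as the mould's.
- eject_plunger (a joint): Travel of the round knock-out plunger, m: 0 up, 0.012 fully down. A spring (2 N at the top, 6 N at the bottom) brings it back up when let go. Pressing it raises the four ejector pads equally and takes about 10 N at the stop; the pads stay up when it springs back. If not pressed fully, press again.
- eject_head (a point): Centre of the top face of the round plunger head (30 mm diameter, white), 61 mm above the bench when up; at x = -89, y = +32 mm in the mould's frame; it moves with the plunger.
- return_plunger (a joint): Travel of the square return plunger, m: 0 up, 0.012 fully down; same spring. Pressing it drives the raised ejector pads back down; they stay down.
- return_head (a point): Centre of the top face of the square plunger head (24 x 24 mm, white), 61 mm above the bench when up; at x = -89, y = -32 mm in the mould's frame.
- ejector (a joint): Height of the four ejector pads (the cavity floors), m: 0 down (23 mm below the mould's top), 0.012 up.
- cover: Loose grey plastic cover, 150 g: a plate 128 (x) x 110 (y) x 5 mm with a black bar handle on the middle of its top, 56 (x) x 14 (y) mm, from 5 to 31 mm above the underside. Origin at the centre of the underside, z up. At the start it lies on the mould, axes parallel to the mould's, origin at mould_top within 2 mm.
- tray: Loose blue plastic tray, 350 g, 128 (x) x 116 (y) x 14 mm high, walls and floor 4 mm thick; a cross divider as high as the walls makes four bays, each 58 (x) x 52 (y) mm inside, centres x = +-31, y = +-28 mm. Origin at the centre of the underside. It stands on the other side of the robot from the mould, yaw up to 0.3 rad.
- block1: Specimen block (2 to 4 present, alike), 30 g: white cassette plate 46 (x) x 28 (y) x 8 mm on a beige resin block 30 (x) x 28 (y) x 14 mm, 22 mm high in all. Origin under the resin block, z towards the cassette. Starts in any mould cavity, x along the mould's x, top 1 mm below the mould's top; with the pads up the top stands 11 mm proud and its 28 mm width can be pinched.
- block2: Specimen block (2 to 4 present, alike), 30 g: white cassette plate 46 (x) x 28 (y) x 8 mm on a beige resin block 30 (x) x 28 (y) x 14 mm, 22 mm high in all. Origin under the resin block, z towards the cassette. Starts in any mould cavity, x along the mould's x, top 1 mm below the mould's top; with the pads up the top stands 11 mm proud and its 28 mm width can be pinched.
- block3: Specimen block (2 to 4 present, alike), 30 g: white cassette plate 46 (x) x 28 (y) x 8 mm on a beige resin block 30 (x) x 28 (y) x 14 mm, 22 mm high in all. Origin under the resin block, z towards the cassette. Starts in any mould cavity, x along the mould's x, top 1 mm below the mould's top; with the pads up the top stands 11 mm proud and its 28 mm width can be pinched.
- block4: Specimen block (2 to 4 present, alike), 30 g: white cassette plate 46 (x) x 28 (y) x 8 mm on a beige resin block 30 (x) x 28 (y) x 14 mm, 22 mm high in all. Origin under the resin block, z towards the cassette. Starts in any mould cavity, x along the mould's x, top 1 mm below the mould's top; with the pads up the top stands 11 mm proud and its 28 mm width can be pinched.
- wash_bottle: Bystander: white bottle, 64 mm diameter, 160 mm high, origin under its centre. Leave alone.
- tip_box: Bystander: red pipette tip box, 80 x 118 x 48 mm, origin under its centre. Leave alone.
- beaker: Bystander: glass beaker, 70 mm diameter, 85 mm high, origin under its centre. Leave alone.
Mind the look-alikes: they are no part of the job. There is more than one size of the tray; the job needs the largest.

How it is judged:
By the outcome, as a careful person would: the job done as asked, in the order asked, and still so for the second after the job is handed in, with the robot touching nothing.
Of block1, block2, block3, block4 only 2 to 4 are there at a start; the rules pass over those that are not, and their reading is None.
At some moment in a run one of tray, cover may be knocked a few centimetres aside while the robot is not near it.
Once in a run the grip may slacken for a moment while it holds something.
It also fails if it takes over 210 s, if anything falls off the work surface, if the arm or the gripper's body presses on something with over 40 N, if the wrist force passes 120 N, or if a joint passes its speed limit or range.

## Robot

A 7-joint arm with a two-finger parallel gripper is mounted at the origin on the work surface. World frame = base frame: x ahead of the robot, y to its left, z up, the work surface at z = 0. Lengths are in m, angles in rad, forces in N, time in s.
With the tool pointing down it reaches from about 0.4 to 0.9 m from the base axis. Payload 5.5 kg.
Tool frame: the origin (TCP) lies midway between the tips of the shut fingers; the grasp point (between the pads) lies 19 mm behind it; z points along the fingers, y is the line along which they close (so a half turn about z gives the same grasp; the last joint's range is limited). The gripper opens to 85 mm and grips with 20 to 120 N. Pads are 22 mm wide; open, the fingers measure 114 mm over their backs; the gripper's body (76 mm by 85 mm) begins 54 mm behind the grasp point. The pads swing forward as they close: fully open they stand 13 mm farther back than shut.
Start: joints at [1.4, 0.501, -0.427, 1.55, 0.221, 1.138, -0.21], TCP at [0.273, -0.59, 0.231] pointing down, gripper open.
Joint ranges: [-2.88, 2.88], [-0.31, 2.03], [-1.54, 1.56], [0.2, 2.42], [-1.41, 4.55], [0.19, 2.02], [-2.57, 2.57]. Speed limits (rad/s): [2.57, 2.57, 3.14, 3.14, 3.14, 3.14, 3.14].

## Interface

Orientations are given as a rotation vector (axis times angle).
In Python, from bench import arm gives the robot as it stands.
- The arm moves only by the tool send_rows, never from a script. Its argument "increments" is a list of rows, each an object of numbers: "dx", "dy", "dz": the shift along the tool's x, y, z in units of 30 mm (1.0 is 30 mm); "wx", "wy", "wz": the turn, a rotation vector about the tool's x, y, z in units of 10 degrees (1.0 is 10 degrees). A call has 1 to 12 rows; each row is the pose to reach, as a shift and turn from the pose commanded when the call began, along the tool's axes at that moment; what a row does not reach only later rows make up. A row lasts 1/8 s, in which the tool goes at most 62.5 mm and 10.7 degrees, less where a joint would pass 70% of its speed; a pose out of reach is approached as far as the arm can. A call with a gripper value outside its range is refused whole. "claw" is the closure, from -1 (fully open) to 1 (shut), set as the call begins (left out, the last holds). The fingers move at their own pace and stop on an object; "force" is the grip in N (left out, the last holds). Time passes only in rows, so rows that repeat a pose let the fingers close. It gives the time, the measured TCP pose, the force, the opening and the grip force at its end, in the units of the state.
- arm.observe(): the state, without advancing time (a new reading comes with each control period).
- arm.camera(name): name is "side" or "top" or "wrist"; returns a dict with "frame" (400x640x3 uint8, red, green, blue), "range_z" (400x640 float32, m along the optical axis (not along the pixel's ray), 0 where there is no reading), "mtx" (3x3 intrinsics, pixels), "origin" and "rotation" of the camera in the world; the wrist camera has in their place "T_tool_cam" (4x4, takes a point from camera to tool coordinates, whose origin is the TCP and whose axes are the flange's). Camera axes: x right, y down, z forward; pixel columns grow to the right and rows downward; lengths in m; the calibration is good to about 2 mm. A picture is of the moment at which its call begins: read the wrist's pose just before it.
- arm.job_done(): hands the job in; it is judged then, once.
Trained networks look in a picture, given as the dict that the camera call returned (one of the last four; its "shot" number tells which), for a name from the list of things; names that differ only in an ending like _2 or _b are one class to them, and where a whole thing is asked for, a point or a joint stands for the part that bears it (a point fixed in the world has none). Each returns a list of dicts, best first, with "conf" (0 to 1); they miss things now and then, are a little off and sometimes report something else, mostly with a low value. They report only what shows in the picture. A call takes as long as a camera call. They do not tell look-alikes from the thing itself.
- arm.cut_out(query, picture): "region" (400x640 bool, what is visible of it) and "centre" ([row, column] in pixels, amid what is visible of it).
- arm.landmark_of(query, picture): "centre" ([row, column] in pixels: a listed point, or the origin of a listed thing).
The state is a dict: "time": time; "joints": joint angles; "joint_vel": joint speeds; "joint_efforts": joint torques, N m; "position": TCP position; "tool_rot": TCP orientation; "wrist_force": force on the tool from outside, world axes, zero at the start; "ft_torque": the same for the moment, N m; "width": opening from 0.0 (shut) to 1.0 (fully open); "grasp_force": force on a finger pad.
Only numpy, scipy, OpenCV 4.12 (cv2) and the standard library are available. Lean on these libraries where they do the work, as an engineer would, in place of code of your own. Each camera call takes 0.05 s, during which the arm holds its last target. There are 200 camera calls.

## Working session

There is one attempt and no reset: what is moved stays moved. The work goes in short steps, Python scripts to look and compute and a tool call to move; the robot and the scene stay as the last step left them, time stands still between calls to the robot, and variables do not carry over. Pictures are saved under pics/ and viewed, at most 15 in all, crops included, and the job is handed in when it is done.

Besides the shell and the picture viewer there is one more tool, called after "Call:" as name(argument=value, ...), one argument or row to a line, values as JSON. send_rows: Moves the arm, as the interface text tells. Its arguments: {"type":"object","properties":{"increments":{"type":"array","items":{"type":"object","properties":{"dx":{"type":"number"},"dy":{"type":"number"},"dz":{"type":"number"},"wx":{"type":"number"},"wy":{"type":"number"},"wz":{"type":"number"}}}},"claw":{"type":"number"},"force":{"type":"number"}},"required":["increments"]}

```bash
ls; mkdir -p pics; cat > h.py <<'E'
import numpy as np, cv2
from scipy.spatial.transform import Rotation as R
from bench import arm
def st(): return arm.observe()
def world(p, s=None):
    """HxWx3 world points of a picture"""
    K=p["mtx"]; z=p["range_z"].astype(float); v,u=np.mgrid[:400,:640]
    P=np.stack([(u-K[0,2])/K[0,0]*z,(v-K[1,2])/K[1,1]*z,z],-1)
    if "T_tool_cam" in p:
        T=np.array(p["T_tool_cam"]); P=P@T[:3,:3].T+T[:3,3]
        W=P@R.from_rotvec(s["tool_rot"]).as_matrix().T+np.array(s["position"])
    else:
        W=P@np.array(p["rotation"]).T+np.array(p["origin"])
    W[z==0]=np.nan
    return W
def save(n,f): cv2.imwrite(f"pics/{n}.png",f[...,::-1])
def rect(W,m):
    """min-area rect of masked xy: centre,(size),angle; median z"""
    q=W[m]; q=q[~np.isnan(q[:,0])]
    c,sz,a=cv2.minAreaRect((q[:,:2]*1000).astype(np.float32))
    return np.round(c,1),np.round(sz,1),round(a,1),np.round(np.median(q[:,2])*1000,1)
E
python3 - <<'E'
from h import *
s=st(); print(s)
for c in ("top","side"):
    p=arm.camera(c); save(c+"0",p["frame"]); W=world(p); print(c,p["origin"],p["mtx"][0][0])
    for n in ("cover","tray","mould","eject_plunger","return_plunger","tip_box","beaker","wash_bottle"):
        for d in arm.cut_out(n,p)[:3]:
            if d["conf"]>.3: print(n,round(d["conf"],2),np.round(d["centre"]),rect(W,d["region"]))
E
```

```text
pics
{'time': 0.0, 'joints': array([ 1.40018122,  0.50187305, -0.42678554,  1.55144482,  0.22077949,
        1.13827117, -0.21029075]), 'joint_vel': array([ 1.17181219e-03, -1.02113780e-03, -7.33278583e-04,  9.93308817e-05,
       -2.23160525e-03, -2.06769125e-03,  1.13696234e-03]), 'joint_efforts': array([ 2.58225782e-04, -5.69517624e+01, -5.81592634e+00, -2.80937147e+01,
        1.07546488e-02,  1.19847438e-02,  2.74167803e-05]), 'position': array([ 0.27289514, -0.58918407,  0.23024518]), 'tool_rot': array([-3.06608819e+00, -6.75767428e-01,  5.11023296e-04]), 'wrist_force': array([ 0.11164502, -0.93540623, -0.0019711 ]), 'ft_torque': array([ 0.00217836, -0.00035924, -0.00922587]), 'grasp_force': 0.0, 'width': 1.0006390875212414}Traceback (most recent call last):
  File "<stdin>", line 4, in <module>
  File "h.py", line 13, in world
    W=P@np.array(p["rotation"]).T+np.array(p["origin"])
      ~~~~~~~~~~~~~~~~~~~~~~~~~~~^~~~~~~~~~~~~~~~~~~~~~
ValueError: operands could not be broadcast together with shapes (400,640) (3,)
```

```bash
sed -i 's/W=P@np.array(p\["rotation"\]).T/W=P@R.from_rotvec(p["rotation"]).as_matrix().T/' h.py
python3 - <<'E'
from h import *
for c in ("top","side"):
    p=arm.camera(c); save(c+"0",p["frame"]); W=world(p); print(c,p["origin"],p["mtx"][0][0],p["rotation"])
    for n in ("cover","tray","mould","eject_plunger","return_plunger","tip_box","beaker","wash_bottle"):
        for d in arm.cut_out(n,p)[:3]:
            if d["conf"]>.3: print(n,round(d["conf"],2),np.round(d["centre"]),*rect(W,d["region"]))
E
```

```text
top [0.342281   0.01288891 1.50183883] 440.97857053953464 [-2.09608754  2.15603949 -0.21280395]
cover 0.59 [215. 256.] [589.7 201. ] [112.8 127.3] 88.1 42.4
tray 0.91 [217. 371.] [ 573.8 -186.2] [132.2 122.3] 3.8 4.4
tray 0.81 [263. 363.] [ 411.  -163.3] [89.3 84.1] 25.0 3.1
tray 0.6 [173. 379.] [ 731.5 -239.3] [92.2 84.2] 25.3 3.0
mould 0.8 [242. 254.] [567.1 201.3] [112.7 180.1] 88.6 38.4
return_plunger 0.63 [244. 261.] [500.1 171.9] [21.4 23.1] 1.5 60.0
tip_box 0.56 [159. 316.] [787.3  -4.9] [ 96.1 116.5] 17.8 46.4
beaker 0.72 [217. 450.] [ 565.1 -450.4] [65.  70.5] 24.5 43.9
wash_bottle 0.96 [210. 174.] [623.7 466.1] [93.4 65.1] 17.4 105.2
side [0.35736656 0.65707186 0.82000863] 397.65399049833815 [-0.48885456  2.76466954 -1.10264301]
cover 0.56 [276. 296.] [590.5 188.4] [141.7 130.8] 88.0 43.0
tray 0.75 [178. 350.] [ 573.5 -192.9] [128.1 138.9] 1.7 4.8
tray 0.63 [194. 402.] [ 413.4 -165.3] [94.1 96.6] 25.2 3.6
tray 0.62 [155. 305.] [ 731.7 -238.7] [92.  90.9] 26.7 3.7
mould 0.7 [297. 325.] [572.1 191.4] [143.4 193.5] 88.4 36.8
eject_plunger 0.48 [294. 326.] [502.  239.4] [25.9 29.1] 18.9 60.8
return_plunger 0.67 [270. 333.] [500.2 175.2] [22.2 22.2] 85.9 60.8
tip_box 0.9 [195. 258.] [790.6  -6.8] [ 98.9 129.4] 16.7 46.7
tip_box 0.49 [175. 350.] [ 574.7 -185.9] [136.3 125.1] 3.1 4.8
beaker 0.6 [116. 377.] [ 548.3 -500. ] [180.3  68.2] 72.4 58.2
wash_bottle 0.63 [295. 324.] [572.3 192.6] [142.1 194.5] 89.2 36.9
```

View pics/top0.png

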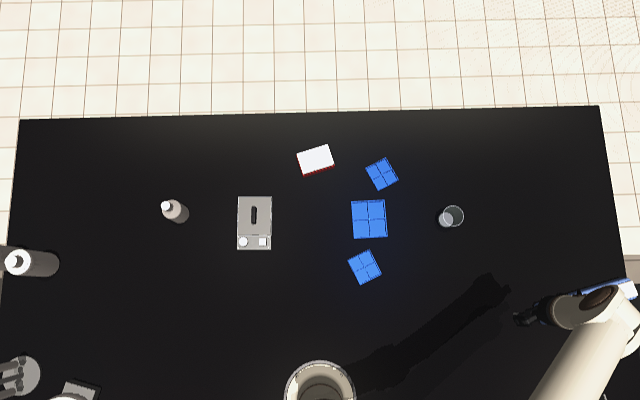

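View pics/side0.png

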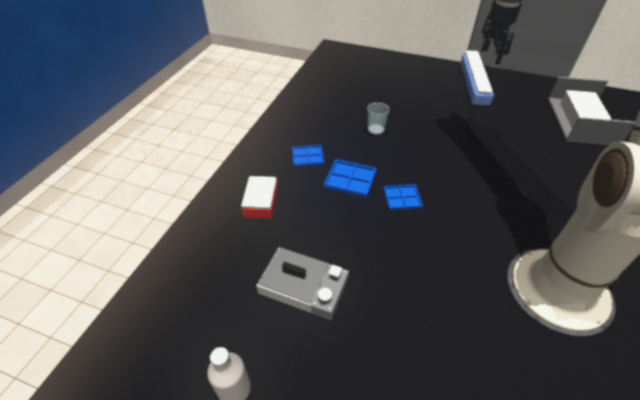

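```bash
cat >> h.py <<'E'
def go(*wps, s=None):
    """waypoints (x,y,z mm, yaw deg of tool x; tool down) -> increments from the present pose"""
    s=s or st(); r0=R.from_rotvec(s["tool_rot"]); p0=np.array(s["position"])*1000
    for x,y,z,a in wps:
        d=r0.inv().apply(np.array([x,y,z])-p0)/30
        h=np.radians(a)/2; r1=R.from_rotvec(np.pi*np.array([np.cos(h),np.sin(h),0]))
        w=np.degrees((r0.inv()*r1).as_rotvec())/10
        print((x,y,z,a),dict(zip("dx dy dz wx wy wz".split(),[float(k) for k in np.round([*d,*w],2)])))
def cutall(p,s,names,cmin=.3,k=4):
    W=world(p,s)
    for n in names:
        for d in arm.cut_out(n,p)[:k]:
            if d["conf"]>cmin: print(n,round(d["conf"],2),np.round(d["centre"]),*rect(W,d["region"]))
    return W
E
python3 -c "
from h import *
go((440,-190,250,12),(585,202,250,-2))"
```

```text
(440, -190, 250, 12) {'dx': 10.64, 'dy': -9.75, 'dz': -0.62, 'wx': -0.0, 'wy': -0.0, 'wz': 1.29}
(585, 202, 250, -2) {'dx': 20.52, 'dy': -19.58, 'dz': -0.62, 'wx': -0.0, 'wy': -0.0, 'wz': 2.69}
```

Call:
send_rows(
  increments=[
    {"dx":10.6,"dy":-9.8,"dz":-0.6,"wz":1.3},
    {"dx":10.6,"dy":-9.8,"dz":-0.6,"wz":1.3},
    {"dx":10.6,"dy":-9.8,"dz":-0.6,"wz":1.3},
    {"dx":10.6,"dy":-9.8,"dz":-0.6,"wz":1.3},
    {"dx":10.6,"dy":-9.8,"dz":-0.6,"wz":1.3},
    {"dx":10.6,"dy":-9.8,"dz":-0.6,"wz":1.3},
    {"dx":20.5,"dy":-19.6,"dz":-0.6,"wz":2.7},
    {"dx":20.5,"dy":-19.6,"dz":-0.6,"wz":2.7},
    {"dx":20.5,"dy":-19.6,"dz":-0.6,"wz":2.7},
    {"dx":20.5,"dy":-19.6,"dz":-0.6,"wz":2.7},
    {"dx":20.5,"dy":-19.6,"dz":-0.6,"wz":2.7},
    {"dx":20.5,"dy":-19.6,"dz":-0.6,"wz":2.7},
  ],
  claw=-1,
)

```text
validation failed for argument at $.in...
```

Call:
send_rows(
  increments=[
    {"dx":10.6,"dy":-9.8,"dz":-0.6,"wx":0,"wy":0,"wz":1.3},
    {"dx":10.6,"dy":-9.8,"dz":-0.6,"wx":0,"wy":0,"wz":1.3},
    {"dx":10.6,"dy":-9.8,"dz":-0.6,"wx":0,"wy":0,"wz":1.3},
    {"dx":10.6,"dy":-9.8,"dz":-0.6,"wx":0,"wy":0,"wz":1.3},
  ],
  claw=-1,
)

```text
time: 1.45
position: [0.3691, -0.357, 0.2421]
tool_rot: [3.124, 0.324, 0.001]
wrist_force: [1.3, 0.4, -0.0]
width: 0.997
grasp_force: 0.0
```

```bash
python3 -c "
from h import *
go((440,-100,250,5),(585,202,250,-2))"
```

```text
(440, -100, 250, 5) {'dx': 4.07, 'dy': -7.9, 'dz': -0.27, 'wx': 0.0, 'wy': -0.0, 'wz': 0.69}
(585, 202, 250, -2) {'dx': 10.87, 'dy': -16.76, 'dz': -0.27, 'wx': 0.0, 'wy': -0.0, 'wz': 1.39}
```

Call:
send_rows(
  increments=[
    {"dx":10.9,"dy":-16.8,"dz":-0.3,"wx":0,"wy":0,"wz":1.4},
    {"dx":10.9,"dy":-16.8,"dz":-0.3,"wx":0,"wy":0,"wz":1.4},
    {"dx":10.9,"dy":-16.8,"dz":-0.3,"wx":0,"wy":0,"wz":1.4},
    {"dx":10.9,"dy":-16.8,"dz":-0.3,"wx":0,"wy":0,"wz":1.4},
    {"dx":10.9,"dy":-16.8,"dz":-0.3,"wx":0,"wy":0,"wz":1.4},
    {"dx":10.9,"dy":-16.8,"dz":-0.3,"wx":0,"wy":0,"wz":1.4},
    {"dx":10.9,"dy":-16.8,"dz":-0.3,"wx":0,"wy":0,"wz":1.4},
    {"dx":10.9,"dy":-16.8,"dz":-0.3,"wx":0,"wy":0,"wz":1.4},
    {"dx":10.9,"dy":-16.8,"dz":-0.3,"wx":0,"wy":0,"wz":1.4},
    {"dx":10.9,"dy":-16.8,"dz":-0.3,"wx":0,"wy":0,"wz":1.4},
    {"dx":10.9,"dy":-16.8,"dz":-0.3,"wx":0,"wy":0,"wz":1.4},
    {"dx":10.9,"dy":-16.8,"dz":-0.3,"wx":0,"wy":0,"wz":1.4},
  ],
)

```text
time: 2.95
position: [0.5846, 0.201, 0.2503]
tool_rot: [3.14, -0.059, -0.001]
wrist_force: [0.8, -0.7, -0.1]
width: 0.998
grasp_force: 0.0
```

```bash
python3 - <<'E'
from h import *
s=st(); p=arm.camera("wrist"); save("w1",p["frame"]); print(s["position"],np.round(p["T_tool_cam"],3))
W=cutall(p,s,["cover","mould","eject_plunger","return_plunger"])
z=W[...,2]*1000
for n,a,b in (("handle",64,74),("plate",40.5,46),("mouldtop",36,40)): 
    m=(z>a)&(z<b); print(n,m.sum())
    if m.sum()>50: print(rect(W,cv2.morphologyEx(m.astype(np.uint8),cv2.MORPH_OPEN,np.ones((3,3)))>0))
E
```

```text
[0.58464572 0.2009528  0.25032765] [[-0.    -0.961 -0.278  0.072]
 [ 1.    -0.001  0.    -0.001]
 [-0.001 -0.278  0.961 -0.143]
 [ 0.     0.     0.     1.   ]]
cover 0.81 [170. 316.] [592.4 200.8] [118.8 128.5] 87.8 43.9
cover 0.34 [239. 296.] [492.  246.3] [28.3 59.1] 58.7 61.6
mould 0.96 [231. 322.] [558.7 207.4] [125.7 197.7] 89.9 39.3
eject_plunger 0.58 [240. 296.] [491.6 246.4] [27.3 60.1] 59.5 61.6
return_plunger 0.73 [238. 342.] [503.6 174.6] [22.4 23.4] 89.2 61.7
handle 839
(array([602.2, 326. ]), array([261. ,  56.5]), 85.1, np.float64(69.6))
plate 8325
(array([586.2, 200.2]), array([225.1, 414.1]), 21.2, np.float64(43.8))
mouldtop 2259
(array([502.4, 206.3]), array([114. ,  47.1]), 88.0, np.float64(38.7))
```

View pics/w1.png

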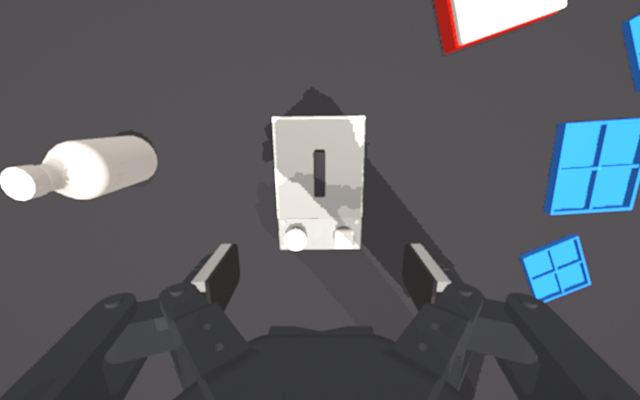

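```bash
cat >> h.py <<'E'
def near(W,lo,hi,c,r,op=1):
    """rect of points with lo<z<hi (mm) within r mm of c"""
    z=W[...,2]*1000
    m=(z>lo)&(z<hi)&(np.hypot(W[...,0]*1000-c[0],W[...,1]*1000-c[1])<r)
    if op: m=cv2.morphologyEx(m.astype(np.uint8),cv2.MORPH_OPEN,np.ones((2,2)))>0
    return (int(m.sum()),*rect(W,m)) if m.sum()>20 else int(m.sum())
E
python3 - <<'E'
from h import *
s=st(); p=arm.camera("wrist"); W=world(p,s)
print(near(W,64,74,(590,200),50)); print(near(W,40.5,48,(590,201),90))
print("ej",near(W,57,66,(502,236),25)); print("re",near(W,57,66,(502,172),25))
print(near(W,36,74,(570,201),125))
go((590,201,100,-2),(590,201,47,-2))
E
```

```text
(510, array([586.9, 201.7]), array([13.9, 62.6]), 88.0, np.float64(69.6))
(7902, array([582.4, 199. ]), array([116.7, 142.6]), 87.7, np.float64(43.8))
ej (385, array([488.2, 238.3]), array([26.8, 60.9]), 85.5, np.float64(61.7))
re (338, array([486.4, 171.4]), array([57.7, 27.1]), 3.1, np.float64(61.8))
(11380, array([557.1, 202.3]), array([123.7, 200.3]), 88.1, np.float64(43.7))
(590, 201, 100, -2) {'dx': 0.16, 'dy': -0.03, 'dz': 5.03, 'wx': 0.0, 'wy': -0.0, 'wz': -0.03}
(590, 201, 47, -2) {'dx': 0.16, 'dy': -0.03, 'dz': 6.8, 'wx': 0.0, 'wy': -0.0, 'wz': -0.03}
```

Call:
send_rows(
  increments=[
    {"dx":0.15,"dy":0,"dz":5,"wx":0,"wy":0,"wz":0},
    {"dx":0.15,"dy":0,"dz":5,"wx":0,"wy":0,"wz":0},
    {"dx":0.15,"dy":0,"dz":5,"wx":0,"wy":0,"wz":0},
    {"dx":0.15,"dy":0,"dz":6,"wx":0,"wy":0,"wz":0},
    {"dx":0.15,"dy":0,"dz":6.75,"wx":0,"wy":0,"wz":0},
    {"dx":0.15,"dy":0,"dz":6.75,"wx":0,"wy":0,"wz":0},
    {"dx":0.15,"dy":0,"dz":6.75,"wx":0,"wy":0,"wz":0},
  ],
)

```text
time: 4.12
position: [0.5901, 0.2018, 0.0493]
tool_rot: [-3.14, 0.059, -0.002]
wrist_force: [-0.6, 1.0, 0.2]
width: 1.004
grasp_force: 0.0
```

Call:
send_rows(
  increments=[
    {"dx":0,"dy":0,"dz":0,"wx":0,"wy":0,"wz":0},
    {"dx":0,"dy":0,"dz":0,"wx":0,"wy":0,"wz":0},
    {"dx":0,"dy":0,"dz":0,"wx":0,"wy":0,"wz":0},
    {"dx":0,"dy":0,"dz":0,"wx":0,"wy":0,"wz":0},
    {"dx":0,"dy":0,"dz":0,"wx":0,"wy":0,"wz":0},
    {"dx":0,"dy":0,"dz":0,"wx":0,"wy":0,"wz":0},
  ],
  claw=1,
  force=60,
)

```text
time: 4.88
position: [0.5897, 0.2016, 0.0487]
tool_rot: [-3.141, 0.059, -0.001]
wrist_force: [-0.3, -0.1, 4.2]
width: 0.148
grasp_force: 61.1
```

```bash
python3 -c "
from h import *
go((590,202,130,-2),(575,15,130,-2))"
```

```text
(590, 202, 130, -2) {'dx': 0.01, 'dy': -0.01, 'dz': -2.71, 'wx': -0.0, 'wy': -0.0, 'wz': -0.01}
(575, 15, 130, -2) {'dx': -0.26, 'dy': 6.23, 'dz': -2.71, 'wx': -0.0, 'wy': -0.0, 'wz': -0.01}
```

Call:
send_rows(
  increments=[
    {"dx":0,"dy":0,"dz":-0.5,"wx":0,"wy":0,"wz":0},
    {"dx":0,"dy":0,"dz":-1.5,"wx":0,"wy":0,"wz":0},
    {"dx":0,"dy":0,"dz":-2.7,"wx":0,"wy":0,"wz":0},
    {"dx":-0.1,"dy":1.2,"dz":-2.7,"wx":0,"wy":0,"wz":0},
    {"dx":-0.1,"dy":2.6,"dz":-2.7,"wx":0,"wy":0,"wz":0},
    {"dx":-0.2,"dy":4,"dz":-2.7,"wx":0,"wy":0,"wz":0},
    {"dx":-0.25,"dy":5.4,"dz":-2.7,"wx":0,"wy":0,"wz":0},
    {"dx":-0.25,"dy":6.2,"dz":-2.7,"wx":0,"wy":0,"wz":0},
    {"dx":-0.25,"dy":6.2,"dz":-2.7,"wx":0,"wy":0,"wz":0},
  ],
)

```text
time: 6.0
position: [0.5746, 0.0126, 0.1293]
tool_rot: [3.139, -0.066, -0.001]
wrist_force: [-0.2, 1.2, -2.3]
width: 0.15
grasp_force: 60.3
```

```bash
python3 - <<'E'
from h import *
s=st(); print(s["position"],s["width"],s["grasp_force"],s["wrist_force"])
p=arm.camera("side"); save("s2",p["frame"][80:350,180:460].repeat(2,0).repeat(2,1)); W=world(p)
cutall(p,None,["cover","mould","block1"])
p=arm.camera("top"); W=world(p); cutall(p,None,["block1"])
save("t2",p["frame"][150:300,200:420].repeat(3,0).repeat(3,1))
go((575,15,60,-2),(575,15,13,-2))
E
```

```text
[0.57460042 0.01257177 0.12926074] 0.15008464085699968 60.32467603683472 [-0.21740506  1.22933765 -2.2526604 ]
cover 0.69 [201. 332.] [601.8  -3.6] [144.  183.2] 87.5 123.4
mould 0.84 [282. 312.] [565.9 205.2] [116.3 179.6] 88.5 37.3
block1 0.73 [258. 287.] [618.6 172.6] [31.1 46.3] 87.4 36.8
block1 0.65 [283. 275.] [621.1 234.6] [30.8 48.3] 87.5 37.0
block1 0.61 [295. 305.] [560.4 235.8] [31.5 52.2] 82.7 36.8
block1 0.39 [196. 258.] [787.8  -2. ] [ 96.  119.6] 16.6 46.6
block1 0.62 [221. 244.] [560.2 233. ] [27.6 44.6] 86.4 37.0
block1 0.56 [208. 244.] [621.8 231.1] [24.8 46.3] 89.3 36.3
block1 0.43 [207. 264.] [620.2 169.4] [25.9 44.8] 87.7 36.1
(575, 15, 60, -2) {'dx': 0.01, 'dy': 0.09, 'dz': 2.31, 'wx': -0.0, 'wy': -0.0, 'wz': -0.0}
(575, 15, 13, -2) {'dx': 0.01, 'dy': 0.09, 'dz': 3.88, 'wx': -0.0, 'wy': -0.0, 'wz': -0.0}
```

View pics/s2.png

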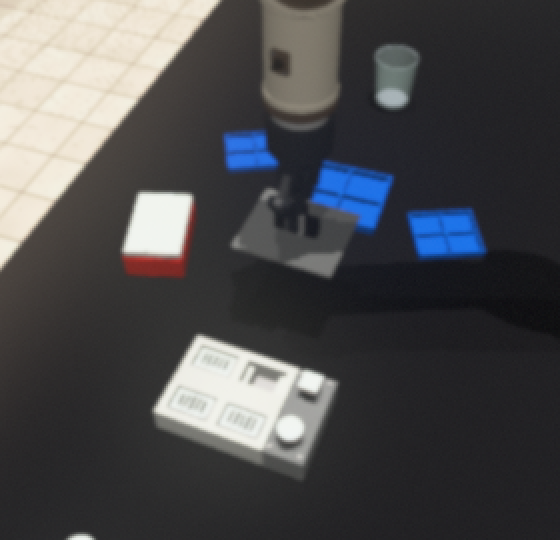

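Call:
send_rows(
  increments=[
    {"dx":0,"dy":0.1,"dz":1.5,"wx":0,"wy":0,"wz":0},
    {"dx":0,"dy":0.1,"dz":2.8,"wx":0,"wy":0,"wz":0},
    {"dx":0,"dy":0.1,"dz":3.5,"wx":0,"wy":0,"wz":0},
    {"dx":0,"dy":0.1,"dz":3.8,"wx":0,"wy":0,"wz":0},
    {"dx":0,"dy":0.1,"dz":3.92,"wx":0,"wy":0,"wz":0},
    {"dx":0,"dy":0.1,"dz":3.92,"wx":0,"wy":0,"wz":0},
  ],
)

```text
time: 7.05
position: [0.5757, 0.0131, 0.0125]
tool_rot: [-3.141, 0.059, -0.003]
wrist_force: [-0.4, -0.3, -0.6]
width: 0.146
grasp_force: 60.3
```

Call:
send_rows(
  increments=[
    {"dx":0,"dy":0,"dz":0,"wx":0,"wy":0,"wz":0},
    {"dx":0,"dy":0,"dz":0,"wx":0,"wy":0,"wz":0},
    {"dx":0,"dy":0,"dz":0,"wx":0,"wy":0,"wz":0},
    {"dx":0,"dy":0,"dz":0,"wx":0,"wy":0,"wz":0},
    {"dx":0,"dy":0,"dz":-2,"wx":0,"wy":0,"wz":0},
    {"dx":0,"dy":0,"dz":-4,"wx":0,"wy":0,"wz":0},
    {"dx":0,"dy":0,"dz":-4,"wx":0,"wy":0,"wz":0},
  ],
  claw=-1,
)

```text
time: 7.92
position: [0.5786, 0.0136, 0.1368]
tool_rot: [-3.141, 0.059, -0.015]
wrist_force: [0.6, 0.8, -0.2]
width: 1.0
grasp_force: 0.0
```

```bash
python3 - <<'E'
from h import *
s=st(); print(s["position"],s["width"])
go((502,237,130,-2),(502,237,66,-2))
E
```

```text
[0.5786333  0.01360727 0.13678586] 0.9998028898338815
(502, 237, 130, -2) {'dx': -2.83, 'dy': -7.35, 'dz': 0.2, 'wx': -0.0, 'wy': -0.05, 'wz': -0.01}
(502, 237, 66, -2) {'dx': -2.85, 'dy': -7.35, 'dz': 2.33, 'wx': -0.0, 'wy': -0.05, 'wz': -0.01}
```

Call:
send_rows(
  increments=[
    {"dx":-0.5,"dy":-1.5,"dz":0.2,"wx":0,"wy":0,"wz":0},
    {"dx":-1.2,"dy":-3.2,"dz":0.2,"wx":0,"wy":0,"wz":0},
    {"dx":-2,"dy":-5,"dz":0.2,"wx":0,"wy":0,"wz":0},
    {"dx":-2.6,"dy":-6.8,"dz":0.2,"wx":0,"wy":0,"wz":0},
    {"dx":-2.83,"dy":-7.37,"dz":1,"wx":0,"wy":0,"wz":0},
    {"dx":-2.83,"dy":-7.37,"dz":2,"wx":0,"wy":0,"wz":0},
    {"dx":-2.83,"dy":-7.37,"dz":2.2,"wx":0,"wy":0,"wz":0},
    {"dx":-2.83,"dy":-7.37,"dz":2.2,"wx":0,"wy":0,"wz":0},
  ],
  claw=1,
  force=60,
)

```text
time: 8.93
position: [0.498, 0.2365, 0.0653]
tool_rot: [3.14, -0.059, -0.002]
wrist_force: [-0.4, -0.1, 0.5]
width: 0.002
grasp_force: 0.0
```

```bash
python3 - <<'E'
from h import *
s=st(); print(s["position"],s["width"],s["wrist_force"])
p=arm.camera("side"); cutall(p,None,["eject_plunger","return_plunger"])
go((502,237.5,55,-2),(502,237.5,48,-2),(502,237.5,46,-2))
E
```

```text
[0.49799204 0.23652861 0.06526794] 0.0018949709734549568 [-0.43222017 -0.11865624  0.45020388]
eject_plunger 0.61 [300. 328.] [490.7 270.1] [19.3 54.1] 22.6 60.2
eject_plunger 0.6 [196. 259.] [779.2  -5.7] [ 78.1 120.3] 17.2 46.8
(502, 237.5, 55, -2) {'dx': 0.09, 'dy': -0.02, 'dz': 0.39, 'wx': -0.0, 'wy': -0.01, 'wz': -0.02}
(502, 237.5, 48, -2) {'dx': 0.09, 'dy': -0.02, 'dz': 0.62, 'wx': -0.0, 'wy': -0.01, 'wz': -0.02}
(502, 237.5, 46, -2) {'dx': 0.09, 'dy': -0.02, 'dz': 0.69, 'wx': -0.0, 'wy': -0.01, 'wz': -0.02}
```

Call:
send_rows(
  increments=[
    {"dx":0.1,"dy":0,"dz":0,"wx":0,"wy":0,"wz":0},
    {"dx":0.1,"dy":0,"dz":0.2,"wx":0,"wy":0,"wz":0},
    {"dx":0.1,"dy":0,"dz":0.4,"wx":0,"wy":0,"wz":0},
    {"dx":0.1,"dy":0,"dz":0.55,"wx":0,"wy":0,"wz":0},
    {"dx":0.1,"dy":0,"dz":0.6,"wx":0,"wy":0,"wz":0},
    {"dx":0.1,"dy":0,"dz":0.63,"wx":0,"wy":0,"wz":0},
    {"dx":0.1,"dy":0,"dz":0.63,"wx":0,"wy":0,"wz":0},
  ],
)

```text
time: 9.95
position: [0.5028, 0.2371, 0.049]
tool_rot: [3.141, -0.059, 0.005]
wrist_force: [-3.2, -3.9, 20.5]
width: -0.007
grasp_force: 10.2
```

```bash
python3 - <<'E'
from h import *
go((502,237.5,120,-2),(560,202,200,-2))
E
```

```text
(502, 237.5, 120, -2) {'dx': -0.02, 'dy': -0.01, 'dz': -2.37, 'wx': 0.0, 'wy': -0.02, 'wz': -0.02}
(560, 202, 200, -2) {'dx': 1.97, 'dy': 1.1, 'dz': -5.03, 'wx': 0.0, 'wy': -0.02, 'wz': -0.02}
```

Call:
send_rows(
  increments=[
    {"dx":0,"dy":0,"dz":-0.6,"wx":0,"wy":0,"wz":0},
    {"dx":0,"dy":0,"dz":-2,"wx":0,"wy":0,"wz":0},
    {"dx":2,"dy":1.1,"dz":-5,"wx":0,"wy":0,"wz":0},
    {"dx":2,"dy":1.1,"dz":-5,"wx":0,"wy":0,"wz":0},
    {"dx":2,"dy":1.1,"dz":-5,"wx":0,"wy":0,"wz":0},
    {"dx":2,"dy":1.1,"dz":-5,"wx":0,"wy":0,"wz":0},
    {"dx":2,"dy":1.1,"dz":-5,"wx":0,"wy":0,"wz":0},
  ],
  claw=-1,
)

```text
time: 10.82
position: [0.558, 0.2021, 0.1952]
tool_rot: [3.14, -0.056, -0.005]
wrist_force: [-0.4, -0.3, 0.2]
width: 1.002
grasp_force: 0.0
```

```bash
python3 - <<'E'
from h import *
s=st(); p=arm.camera("wrist"); save("w3",p["frame"]); print(s["position"])
W=cutall(p,s,["block1","tray","cover","eject_plunger"])
for c in ((620,171),(621.5,233),(560,234.5)): print(near(W,46,54,c,30))
E
```

```text
[0.55800743 0.20206422 0.19515098]
block1 0.94 [184. 292.] [562.8 235.3] [28.1 45.5] 88.3 49.8
block1 0.79 [125. 292.] [624.3 234.4] [30.2 49.2] 88.5 49.7
tray 0.7 [161. 614.] [ 571.2 -161.7] [134.6  72.8] 1.7 5.5
tray 0.62 [271. 593.] [ 412.2 -161. ] [96.2 85.7] 25.4 4.7
cover 0.75 [153. 476.] [576.4  14.5] [111.3 130.1] 87.8 6.0
eject_plunger 0.89 [237. 293.] [492.3 234.8] [55.2 32. ] 22.1 61.6
eject_plunger 0.39 [177. 322.] [570.6 204.6] [128.7 184.8] 88.5 38.8
(1299, array([620.6, 170.4]), array([29.2, 46.5]), 88.9, np.float64(49.8))
(1301, array([622.9, 233.4]), array([28.1, 46.4]), 88.3, np.float64(49.7))
(1092, array([560., 235.]), array([27.4, 49.1]), 87.5, np.float64(49.8))
```

View pics/w3.png

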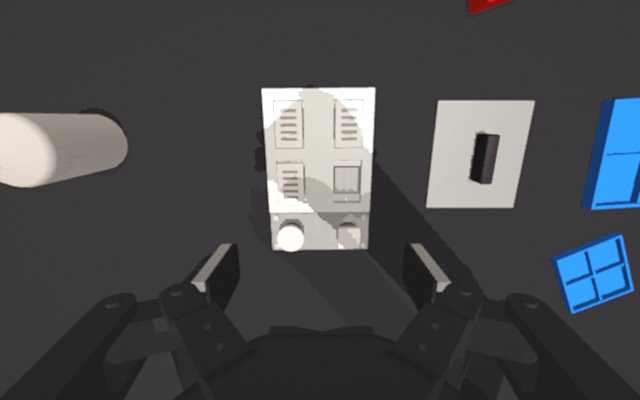

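```bash
python3 - <<'E'
from h import *
go((620.7,170.8,80,-2),(620.7,170.8,39,-2))
E
```

```text
(620.7, 170.8, 80, -2) {'dx': 2.09, 'dy': 0.96, 'dz': 3.87, 'wx': 0.0, 'wy': 0.01, 'wz': -0.01}
(620.7, 170.8, 39, -2) {'dx': 2.09, 'dy': 0.96, 'dz': 5.23, 'wx': 0.0, 'wy': 0.01, 'wz': -0.01}
```

Call:
send_rows(
  increments=[
    {"dx":2.1,"dy":0.96,"dz":0.5,"wx":0,"wy":0,"wz":0},
    {"dx":2.1,"dy":0.96,"dz":2,"wx":0,"wy":0,"wz":0},
    {"dx":2.1,"dy":0.96,"dz":3.8,"wx":0,"wy":0,"wz":0},
    {"dx":2.1,"dy":0.96,"dz":4,"wx":0,"wy":0,"wz":0},
    {"dx":2.1,"dy":0.96,"dz":4,"wx":0,"wy":0,"wz":0},
  ],
  claw=-0.08,
  force=40,
)

```text
time: 11.7
position: [0.622, 0.1714, 0.0775]
tool_rot: [-3.14, 0.057, -0.0]
wrist_force: [0.5, 0.4, 0.1]
width: 0.538
grasp_force: 0.0
```

```bash
python3 - <<'E'
from h import *
s=st(); print(s["position"],s["width"],s["tool_rot"]); p=arm.camera("wrist"); save("w4",p["frame"])
go((620.7,170.8,39,-2))
E
```

```text
[0.62196746 0.17138394 0.07751551] 0.5384646836432023 [-3.14038034e+00  5.74343897e-02 -2.62117485e-04]
(620.7, 170.8, 39, -2) {'dx': -0.08, 'dy': 0.03, 'dz': 1.33, 'wx': -0.01, 'wy': -0.01, 'wz': -0.01}
```

View pics/w4.png

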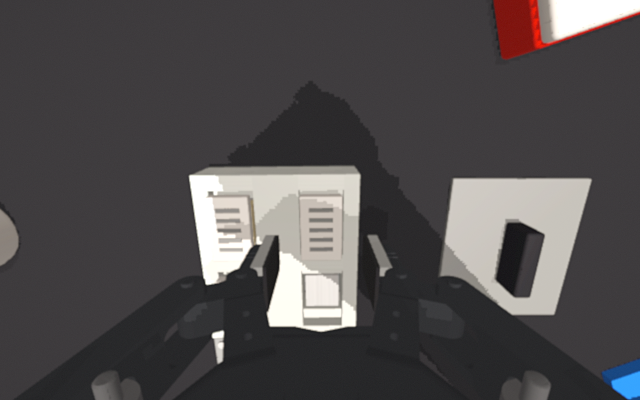

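Call:
send_rows(
  increments=[
    {"dx":-0.08,"dy":0.03,"dz":0.5,"wx":0,"wy":0,"wz":0},
    {"dx":-0.08,"dy":0.03,"dz":1,"wx":0,"wy":0,"wz":0},
    {"dx":-0.08,"dy":0.03,"dz":1.3,"wx":0,"wy":0,"wz":0},
    {"dx":-0.08,"dy":0.03,"dz":1.3,"wx":0,"wy":0,"wz":0},
    {"dx":-0.08,"dy":0.03,"dz":1.3,"wx":0,"wy":0,"wz":0},
  ],
)

```text
time: 12.38
position: [0.6194, 0.1698, 0.0377]
tool_rot: [-3.141, 0.059, 0.0]
wrist_force: [0.9, 0.4, -0.2]
width: 0.538
grasp_force: 0.0
```

Call:
send_rows(
  increments=[
    {"dx":0,"dy":0,"dz":0,"wx":0,"wy":0,"wz":0},
    {"dx":0,"dy":0,"dz":0,"wx":0,"wy":0,"wz":0},
    {"dx":0,"dy":0,"dz":0,"wx":0,"wy":0,"wz":0},
    {"dx":0,"dy":0,"dz":0,"wx":0,"wy":0,"wz":0},
  ],
  claw=1,
  force=40,
)

```text
time: 12.88
position: [0.6196, 0.1699, 0.0381]
tool_rot: [-3.141, 0.059, -0.001]
wrist_force: [0.1, -0.4, 2.6]
width: 0.312
grasp_force: 42.3
```

```bash
python3 - <<'E'
from h import *
go((620,170,120,-2),(530,-187,170,2))
E
```

```text
(620, 170, 120, -2) {'dx': 0.01, 'dy': -0.01, 'dz': -2.73, 'wx': -0.0, 'wy': -0.0, 'wz': -0.01}
(530, -187, 170, 2) {'dx': -2.54, 'dy': 12.0, 'dz': -4.4, 'wx': -0.0, 'wy': -0.0, 'wz': -0.41}
```

Call:
send_rows(
  increments=[
    {"dx":0,"dy":0,"dz":-1,"wx":0,"wy":0,"wz":0},
    {"dx":0,"dy":0,"dz":-2.7,"wx":0,"wy":0,"wz":0},
    {"dx":-0.3,"dy":1.5,"dz":-3.5,"wx":0,"wy":0,"wz":0},
    {"dx":-0.6,"dy":3,"dz":-4,"wx":0,"wy":0,"wz":0},
    {"dx":-0.9,"dy":4.5,"dz":-4.4,"wx":0,"wy":0,"wz":-0.1},
    {"dx":-1.3,"dy":6,"dz":-4.4,"wx":0,"wy":0,"wz":-0.2},
    {"dx":-1.6,"dy":7.5,"dz":-4.4,"wx":0,"wy":0,"wz":-0.3},
    {"dx":-2,"dy":9,"dz":-4.4,"wx":0,"wy":0,"wz":-0.4},
    {"dx":-2.4,"dy":10.5,"dz":-4.4,"wx":0,"wy":0,"wz":-0.4},
    {"dx":-2.5,"dy":11.5,"dz":-4.4,"wx":0,"wy":0,"wz":-0.4},
    {"dx":-2.5,"dy":12,"dz":-4.4,"wx":0,"wy":0,"wz":-0.4},
    {"dx":-2.5,"dy":12,"dz":-4.4,"wx":0,"wy":0,"wz":-0.4},
  ],
)

```text
time: 14.38
position: [0.5309, -0.1878, 0.1695]
tool_rot: [-3.141, -0.048, 0.0]
wrist_force: [0.5, -0.0, -0.1]
width: 0.314
grasp_force: 40.9
```

```bash
cat >> h.py <<'E'
def tray(s):
    for i in range(1):
        p=arm.camera("wrist"); W=world(p,s)
        for d in arm.cut_out("tray",p)[:3]:
            m=d["region"]; print("tray",round(d["conf"],2),*rect(W,m)); zz=W[...,2]
            mm=cv2.dilate(m.astype(np.uint8),np.ones((3,3)))>0
            t=mm&(zz>.011)&(zz<.0175); 
            if t.sum()>50: print("  rim",int(t.sum()),*rect(W,t))
        return p,W
E
python3 - <<'E'
from h import *
s=st(); print(s["position"],s["width"],s["grasp_force"])
p,W=tray(s); save("w5",p["frame"])
E
```

```text
[ 0.53094554 -0.18778399  0.16954021] 0.314130893362912 40.939254462718964
tray 0.75 [ 575.2 -185.3] [127.1 122.1] 1.6 5.0
  rim 2663 [ 575.2 -185.2] [127.1 116.4] 1.7 14.3
tray 0.73 [ 410.7 -162.1] [100.4  78.6] 27.6 4.8
  rim 89 [ 413.  -161.7] [95.  79.8] 27.1 11.4
tray 0.58 [ 694.6 -251.5] [40.3 97.6] 1.8 4.1
  rim 236 [ 693.5 -250.9] [36.3 91.5] 1.8 11.4
```

View pics/w5.png

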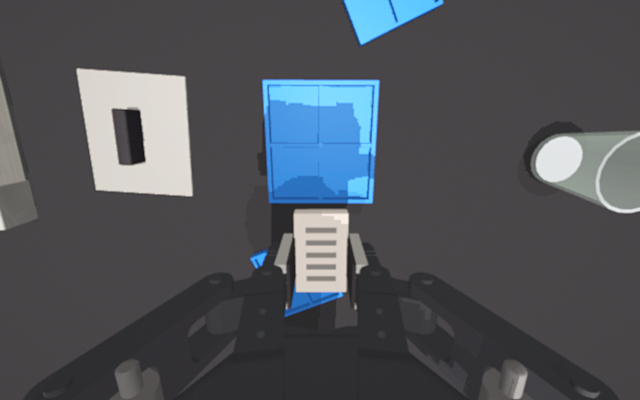

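```bash
python3 - <<'E'
from h import *
go((606.5,-216,60,1.7),(606.5,-216,16,1.7))
E
```

```text
(606.5, -216, 60, 1.7) {'dx': 2.46, 'dy': 1.11, 'dz': 3.66, 'wx': -0.01, 'wy': -0.0, 'wz': 0.03}
(606.5, -216, 16, 1.7) {'dx': 2.46, 'dy': 1.11, 'dz': 5.12, 'wx': -0.01, 'wy': -0.0, 'wz': 0.03}
```

Call:
send_rows(
  increments=[
    {"dx":1.2,"dy":0.6,"dz":0.8,"wx":0,"wy":0,"wz":0},
    {"dx":2.45,"dy":1.1,"dz":1.8,"wx":0,"wy":0,"wz":0},
    {"dx":2.45,"dy":1.1,"dz":3.4,"wx":0,"wy":0,"wz":0},
    {"dx":2.45,"dy":1.1,"dz":4.2,"wx":0,"wy":0,"wz":0},
    {"dx":2.45,"dy":1.1,"dz":4.8,"wx":0,"wy":0,"wz":0},
    {"dx":2.45,"dy":1.1,"dz":5.1,"wx":0,"wy":0,"wz":0},
    {"dx":2.45,"dy":1.1,"dz":5.1,"wx":0,"wy":0,"wz":0},
    {"dx":2.45,"dy":1.1,"dz":5.1,"wx":0,"wy":0,"wz":0},
  ],
)

```text
time: 15.48
position: [0.6064, -0.2182, 0.0181]
tool_rot: [3.14, 0.051, 0.003]
wrist_force: [0.6, 1.3, -0.9]
width: 0.317
grasp_force: 40.9
```

Call:
send_rows(
  increments=[
    {"dx":0,"dy":0,"dz":0,"wx":0,"wy":0,"wz":0},
    {"dx":0,"dy":0,"dz":0,"wx":0,"wy":0,"wz":0},
    {"dx":0,"dy":0,"dz":0,"wx":0,"wy":0,"wz":0},
    {"dx":0,"dy":0,"dz":-1,"wx":0,"wy":0,"wz":0},
    {"dx":0,"dy":0,"dz":-2.5,"wx":0,"wy":0,"wz":0},
    {"dx":0,"dy":0,"dz":-4,"wx":0,"wy":0,"wz":0},
    {"dx":0,"dy":0,"dz":-4,"wx":0,"wy":0,"wz":0},
  ],
  claw=0,
)

```text
time: 16.35
position: [0.6087, -0.2184, 0.1413]
tool_rot: [3.138, 0.051, 0.012]
wrist_force: [-0.1, 0.3, 0.2]
width: 0.502
grasp_force: 0.0
```

```bash
python3 - <<'E'
from h import *
s=st(); print(s["position"],s["width"])
p=arm.camera("top"); cutall(p,None,["block1","tray"])
go((622.7,233,130,-2),(622.7,233,75,-2),(622.7,233,38.5,-2))
E
```

```text
[ 0.60865159 -0.21839573  0.14133911] 0.5017717811123295
block1 0.64 [224. 258.] [569.2 202.9] [115.6 184.4] 88.6 36.7
block1 0.58 [207. 246.] [623.  230.7] [27.9 45.9] 88.8 48.0
block1 0.53 [222. 244.] [561.8 233.3] [44.4 28.6] 0.1 48.3
block1 0.47 [210. 379.] [ 602.6 -218.6] [27.4 36.1] 89.0 25.2
tray 0.94 [171. 376.] [ 709.5 -210.8] [ 63.5 171.2] 78.3 3.2
tray 0.93 [217. 371.] [ 577.3 -187.8] [135.1 119.3] 1.7 4.5
tray 0.73 [264. 362.] [ 413.9 -162.5] [95.5 87.2] 21.7 3.3
(622.7, 233, 130, -2) {'dx': 1.08, 'dy': -15.0, 'dz': 0.2, 'wx': -0.0, 'wy': 0.01, 'wz': 0.38}
(622.7, 233, 75, -2) {'dx': 1.08, 'dy': -15.0, 'dz': 2.03, 'wx': -0.0, 'wy': 0.01, 'wz': 0.38}
(622.7, 233, 38.5, -2) {'dx': 1.09, 'dy': -15.0, 'dz': 3.25, 'wx': -0.0, 'wy': 0.01, 'wz': 0.38}
```

Call:
send_rows(
  increments=[
    {"dx":0.1,"dy":-2,"dz":0.2,"wx":0,"wy":0,"wz":0},
    {"dx":0.3,"dy":-4,"dz":0.2,"wx":0,"wy":0,"wz":0.1},
    {"dx":0.5,"dy":-6,"dz":0.2,"wx":0,"wy":0,"wz":0.2},
    {"dx":0.7,"dy":-8,"dz":0.2,"wx":0,"wy":0,"wz":0.3},
    {"dx":0.9,"dy":-10,"dz":0.2,"wx":0,"wy":0,"wz":0.38},
    {"dx":1,"dy":-12,"dz":0.2,"wx":0,"wy":0,"wz":0.38},
    {"dx":1.08,"dy":-14,"dz":0.2,"wx":0,"wy":0,"wz":0.38},
    {"dx":1.08,"dy":-15,"dz":0.5,"wx":0,"wy":0,"wz":0.38},
    {"dx":1.08,"dy":-15,"dz":1.5,"wx":0,"wy":0,"wz":0.38},
    {"dx":1.08,"dy":-15,"dz":1.9,"wx":0,"wy":0,"wz":0.38},
    {"dx":1.08,"dy":-15,"dz":1.9,"wx":0,"wy":0,"wz":0.38},
    {"dx":1.08,"dy":-15,"dz":1.9,"wx":0,"wy":0,"wz":0.38},
  ],
  claw=-0.08,
)

```text
time: 18.0
position: [0.6239, 0.2324, 0.0802]
tool_rot: [-3.141, 0.055, -0.001]
wrist_force: [0.1, 0.7, 0.3]
width: 0.535
grasp_force: 0.0
```

```bash
python3 - <<'E'
from h import *
s=st(); print(s["position"],s["width"])
go((622.2,232.3,38.3,-2))
E
```

```text
[0.62394834 0.23238438 0.08024124] 0.5353446409344844
(622.2, 232.3, 38.3, -2) {'dx': -0.06, 'dy': 0.01, 'dz': 1.4, 'wx': -0.0, 'wy': -0.0, 'wz': -0.0}
```

Call:
send_rows(
  increments=[
    {"dx":-0.05,"dy":0,"dz":0.5,"wx":0,"wy":0,"wz":0},
    {"dx":-0.05,"dy":0,"dz":1,"wx":0,"wy":0,"wz":0},
    {"dx":-0.05,"dy":0,"dz":1.38,"wx":0,"wy":0,"wz":0},
    {"dx":-0.05,"dy":0,"dz":1.38,"wx":0,"wy":0,"wz":0},
    {"dx":-0.05,"dy":0,"dz":1.38,"wx":0,"wy":0,"wz":0},
  ],
)

```text
time: 18.62
position: [0.6217, 0.2331, 0.0381]
tool_rot: [3.141, -0.053, -0.001]
wrist_force: [0.2, -0.3, 0.1]
width: 0.542
grasp_force: 0.0
```

Call:
send_rows(
  increments=[
    {"dx":0,"dy":0,"dz":0,"wx":0,"wy":0,"wz":0},
    {"dx":0,"dy":0,"dz":0,"wx":0,"wy":0,"wz":0},
    {"dx":0,"dy":0,"dz":0,"wx":0,"wy":0,"wz":0},
    {"dx":0,"dy":0,"dz":0,"wx":0,"wy":0,"wz":0},
  ],
  claw=1,
  force=50,
)

```text
time: 19.12
position: [0.6219, 0.2331, 0.0385]
tool_rot: [-3.141, 0.053, -0.001]
wrist_force: [0.4, -0.5, 1.4]
width: 0.309
grasp_force: 53.3
```

```bash
python3 - <<'E'
from h import *
go((620,232,120,-2),(555,-155,170,1.7))
E
```

```text
(620, 232, 120, -2) {'dx': -0.06, 'dy': 0.04, 'dz': -2.72, 'wx': -0.0, 'wy': -0.0, 'wz': 0.01}
(555, -155, 170, 1.7) {'dx': -1.79, 'dy': 13.0, 'dz': -4.38, 'wx': -0.0, 'wy': -0.0, 'wz': -0.36}
```

Call:
send_rows(
  increments=[
    {"dx":0,"dy":0,"dz":-1,"wx":0,"wy":0,"wz":0},
    {"dx":0,"dy":0,"dz":-2.7,"wx":0,"wy":0,"wz":0},
    {"dx":-0.2,"dy":1.5,"dz":-3.5,"wx":0,"wy":0,"wz":0},
    {"dx":-0.4,"dy":3.2,"dz":-4,"wx":0,"wy":0,"wz":0},
    {"dx":-0.7,"dy":5,"dz":-4.4,"wx":0,"wy":0,"wz":-0.1},
    {"dx":-1,"dy":6.8,"dz":-4.4,"wx":0,"wy":0,"wz":-0.2},
    {"dx":-1.2,"dy":8.6,"dz":-4.4,"wx":0,"wy":0,"wz":-0.3},
    {"dx":-1.5,"dy":10.2,"dz":-4.4,"wx":0,"wy":0,"wz":-0.36},
    {"dx":-1.7,"dy":11.6,"dz":-4.4,"wx":0,"wy":0,"wz":-0.36},
    {"dx":-1.8,"dy":12.6,"dz":-4.4,"wx":0,"wy":0,"wz":-0.36},
    {"dx":-1.8,"dy":13,"dz":-4.4,"wx":0,"wy":0,"wz":-0.36},
    {"dx":-1.8,"dy":13,"dz":-4.4,"wx":0,"wy":0,"wz":-0.36},
  ],
)

```text
time: 20.62
position: [0.5547, -0.155, 0.1703]
tool_rot: [-3.141, -0.044, -0.0]
wrist_force: [-0.2, 0.7, -0.5]
width: 0.306
grasp_force: 53.2
```

```bash
python3 - <<'E'
from h import *
s=st(); print(s["position"],s["width"],s["grasp_force"])
p,W=tray(s); save("w6",p["frame"]); cutall(p,s,["block1"])
go((605.5,-152.5,60,1.7),(605.5,-152.5,16,1.7))
E
```

```text
[ 0.55469648 -0.15501686  0.17026163] 0.30647791844042654 53.16344127058983
tray 0.78 [ 725.7 -245.2] [73.1 90.3] 26.5 4.1
  rim 311 [ 722.7 -243.6] [68.4 83.6] 26.6 11.4
tray 0.64 [ 572.1 -187.2] [133.1 123.5] 1.6 5.2
  rim 2330 [ 575.1 -185.3] [126.8 116.4] 1.6 14.2
tray 0.55 [ 446.9 -152.1] [191.8  77.4] 12.3 4.1
  rim 80 [ 390.8 -163.3] [50.3 68.2] 23.8 11.3
block1 0.82 [139. 379.] [ 606.9 -219.6] [49.3 34.5] 1.1 26.8
block1 0.73 [252. 321.] [ 551.4 -151.8] [59.5 62.4] 5.2 181.1
(605.5, -152.5, 60, 1.7) {'dx': 1.68, 'dy': 0.05, 'dz': 3.68, 'wx': -0.01, 'wy': -0.0, 'wz': 0.01}
(605.5, -152.5, 16, 1.7) {'dx': 1.68, 'dy': 0.05, 'dz': 5.15, 'wx': -0.01, 'wy': -0.0, 'wz': 0.01}
```

View pics/w6.png

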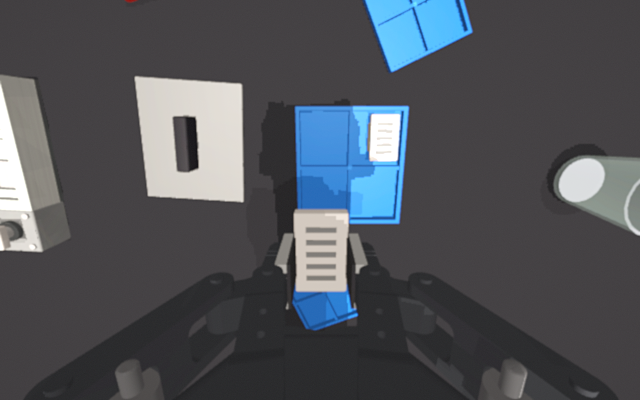

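Call:
send_rows(
  increments=[
    {"dx":0.8,"dy":0,"dz":0.8,"wx":0,"wy":0,"wz":0},
    {"dx":1.68,"dy":0,"dz":1.8,"wx":0,"wy":0,"wz":0},
    {"dx":1.68,"dy":0,"dz":3.4,"wx":0,"wy":0,"wz":0},
    {"dx":1.68,"dy":0,"dz":4.2,"wx":0,"wy":0,"wz":0},
    {"dx":1.68,"dy":0,"dz":4.8,"wx":0,"wy":0,"wz":0},
    {"dx":1.68,"dy":0,"dz":5.15,"wx":0,"wy":0,"wz":0},
    {"dx":1.68,"dy":0,"dz":5.15,"wx":0,"wy":0,"wz":0},
    {"dx":1.68,"dy":0,"dz":5.15,"wx":0,"wy":0,"wz":0},
  ],
)

```text
time: 21.78
position: [0.6059, -0.1534, 0.0167]
tool_rot: [3.141, 0.046, 0.003]
wrist_force: [0.5, -0.4, 0.4]
width: 0.309
grasp_force: 53.2
```

Call:
send_rows(
  increments=[
    {"dx":0,"dy":0,"dz":0,"wx":0,"wy":0,"wz":0},
    {"dx":0,"dy":0,"dz":0,"wx":0,"wy":0,"wz":0},
    {"dx":0,"dy":0,"dz":0,"wx":0,"wy":0,"wz":0},
    {"dx":0,"dy":0,"dz":-1,"wx":0,"wy":0,"wz":0},
    {"dx":0,"dy":0,"dz":-2.5,"wx":0,"wy":0,"wz":0},
    {"dx":0,"dy":0,"dz":-4,"wx":0,"wy":0,"wz":0},
    {"dx":0,"dy":0,"dz":-4,"wx":0,"wy":0,"wz":0},
  ],
  claw=0.05,
)

```text
time: 22.65
position: [0.6082, -0.1537, 0.1402]
tool_rot: [3.139, 0.045, 0.012]
wrist_force: [0.2, -0.1, 0.1]
width: 0.475
grasp_force: 0.0
```

```bash
python3 - <<'E'
from h import *
s=st(); print(s["position"],s["width"])
go((560.8,234.8,130,-2),(560.8,234.8,75,-2))
E
```

```text
[ 0.60816415 -0.15373981  0.14023543] 0.474849962698461
(560.8, 234.8, 130, -2) {'dx': -1.21, 'dy': -12.99, 'dz': 0.3, 'wx': 0.01, 'wy': -0.04, 'wz': 0.37}
(560.8, 234.8, 75, -2) {'dx': -1.22, 'dy': -13.0, 'dz': 2.14, 'wx': 0.01, 'wy': -0.04, 'wz': 0.37}
```

Call:
send_rows(
  increments=[
    {"dx":-0.1,"dy":-1.5,"dz":0.2,"wx":0,"wy":0,"wz":0},
    {"dx":-0.3,"dy":-3.3,"dz":0.2,"wx":0,"wy":0,"wz":0.1},
    {"dx":-0.5,"dy":-5.1,"dz":0.2,"wx":0,"wy":0,"wz":0.2},
    {"dx":-0.7,"dy":-6.9,"dz":0.2,"wx":0,"wy":0,"wz":0.3},
    {"dx":-0.9,"dy":-8.7,"dz":0.2,"wx":0,"wy":0,"wz":0.37},
    {"dx":-1,"dy":-10.5,"dz":0.2,"wx":0,"wy":0,"wz":0.37},
    {"dx":-1.2,"dy":-12,"dz":0.2,"wx":0,"wy":0,"wz":0.37},
    {"dx":-1.2,"dy":-13,"dz":0.5,"wx":0,"wy":0,"wz":0.37},
    {"dx":-1.2,"dy":-13,"dz":1.5,"wx":0,"wy":0,"wz":0.37},
    {"dx":-1.2,"dy":-13,"dz":2,"wx":0,"wy":0,"wz":0.37},
    {"dx":-1.2,"dy":-13,"dz":2,"wx":0,"wy":0,"wz":0.37},
    {"dx":-1.2,"dy":-13,"dz":2,"wx":0,"wy":0,"wz":0.37},
  ],
  claw=-0.08,
)

```text
time: 24.15
position: [0.5583, 0.2349, 0.0763]
tool_rot: [-3.141, 0.058, -0.001]
wrist_force: [-0.1, 0.3, 0.1]
width: 0.54
grasp_force: 0.0
```

```bash
python3 - <<'E'
from h import *
s=st(); print(s["position"],s["width"])
go((560.8,234.8,38.5,-2))
E
```

```text
[0.55832345 0.23494505 0.07631006] 0.539772159037316
(560.8, 234.8, 38.5, -2) {'dx': 0.08, 'dy': 0.0, 'dz': 1.26, 'wx': -0.0, 'wy': -0.0, 'wz': -0.01}
```

Call:
send_rows(
  increments=[
    {"dx":0.08,"dy":0,"dz":0.5,"wx":0,"wy":0,"wz":0},
    {"dx":0.08,"dy":0,"dz":1,"wx":0,"wy":0,"wz":0},
    {"dx":0.08,"dy":0,"dz":1.25,"wx":0,"wy":0,"wz":0},
    {"dx":0.08,"dy":0,"dz":1.25,"wx":0,"wy":0,"wz":0},
    {"dx":0.08,"dy":0,"dz":1.25,"wx":0,"wy":0,"wz":0},
  ],
)

```text
time: 24.78
position: [0.5602, 0.2355, 0.0385]
tool_rot: [-3.141, 0.056, -0.0]
wrist_force: [-0.6, 0.4, -0.5]
width: 0.541
grasp_force: 0.0
```

Call:
send_rows(
  increments=[
    {"dx":0,"dy":0,"dz":0,"wx":0,"wy":0,"wz":0},
    {"dx":0,"dy":0,"dz":0,"wx":0,"wy":0,"wz":0},
    {"dx":0,"dy":0,"dz":0,"wx":0,"wy":0,"wz":0},
    {"dx":0,"dy":0,"dz":0,"wx":0,"wy":0,"wz":0},
  ],
  claw=1,
  force=50,
)

```text
time: 25.28
position: [0.5605, 0.2355, 0.0388]
tool_rot: [-3.141, 0.056, -0.001]
wrist_force: [0.1, 0.9, 2.5]
width: 0.309
grasp_force: 53.6
```

```bash
python3 - <<'E'
from h import *
go((560,234,120,-2),(500,-200,170,1.7))
E
```

```text
(560, 234, 120, -2) {'dx': -0.01, 'dy': 0.05, 'dz': -2.71, 'wx': -0.0, 'wy': -0.0, 'wz': -0.0}
(500, -200, 170, 1.7) {'dx': -1.49, 'dy': 14.58, 'dz': -4.38, 'wx': -0.0, 'wy': -0.0, 'wz': -0.37}
```

Call:
send_rows(
  increments=[
    {"dx":0,"dy":0,"dz":-1,"wx":0,"wy":0,"wz":0},
    {"dx":0,"dy":0,"dz":-2.7,"wx":0,"wy":0,"wz":0},
    {"dx":-0.2,"dy":1.5,"dz":-3.5,"wx":0,"wy":0,"wz":0},
    {"dx":-0.4,"dy":3.3,"dz":-4,"wx":0,"wy":0,"wz":0},
    {"dx":-0.6,"dy":5.2,"dz":-4.4,"wx":0,"wy":0,"wz":-0.1},
    {"dx":-0.8,"dy":7.1,"dz":-4.4,"wx":0,"wy":0,"wz":-0.2},
    {"dx":-1,"dy":9,"dz":-4.4,"wx":0,"wy":0,"wz":-0.3},
    {"dx":-1.2,"dy":10.9,"dz":-4.4,"wx":0,"wy":0,"wz":-0.37},
    {"dx":-1.4,"dy":12.8,"dz":-4.4,"wx":0,"wy":0,"wz":-0.37},
    {"dx":-1.5,"dy":14.1,"dz":-4.4,"wx":0,"wy":0,"wz":-0.37},
    {"dx":-1.5,"dy":14.6,"dz":-4.4,"wx":0,"wy":0,"wz":-0.37},
    {"dx":-1.5,"dy":14.6,"dz":-4.4,"wx":0,"wy":0,"wz":-0.37},
  ],
)

```text
time: 26.78
position: [0.4994, -0.2011, 0.1701]
tool_rot: [-3.141, -0.043, 0.0]
wrist_force: [-0.2, 0.6, -0.3]
width: 0.309
grasp_force: 53.3
```

```bash
python3 - <<'E'
from h import *
s=st(); print(s["position"],s["width"],s["grasp_force"])
p,W=tray(s); save("w7",p["frame"]); cutall(p,s,["block1","cover"])
go((544.5,-216,60,1.7),(544.5,-216,16,1.7))
E
```

```text
[ 0.49940752 -0.20107186  0.1700974 ] 0.309364195059911 53.293306678533554
tray 0.98 [ 577.5 -184.6] [131.4 121.4] 1.6 5.2
  rim 3102 [ 575.6 -185.3] [127.7 116.3] 1.6 14.3
tray 0.63 [ 458.1 -157.1] [ 46.1 133.4] 46.6 4.1
  rim 95 [ 441.6 -132.4] [38.9 84.4] 57.9 11.4
tray 0.63 [ 679.2 -228.9] [ 7.  19.2] 15.7 9.4
block1 0.97 [ 78. 336.] [ 608.8 -217.3] [45.6 27.7] 1.8 26.8
block1 0.93 [ 77. 275.] [ 608.  -152.9] [45.6 28.3] 1.6 26.8
block1 0.74 [250. 319.] [ 445.8 -194.8] [ 32.2 161.9] 84.5 180.4
cover 0.62 [ 82. 139.] [597.3  -9.8] [115.8 131.1] 87.8 5.8
(544.5, -216, 60, 1.7) {'dx': 1.46, 'dy': 0.63, 'dz': 3.68, 'wx': -0.0, 'wy': -0.0, 'wz': 0.02}
(544.5, -216, 16, 1.7) {'dx': 1.46, 'dy': 0.64, 'dz': 5.15, 'wx': -0.0, 'wy': -0.0, 'wz': 0.02}
```

View pics/w7.png

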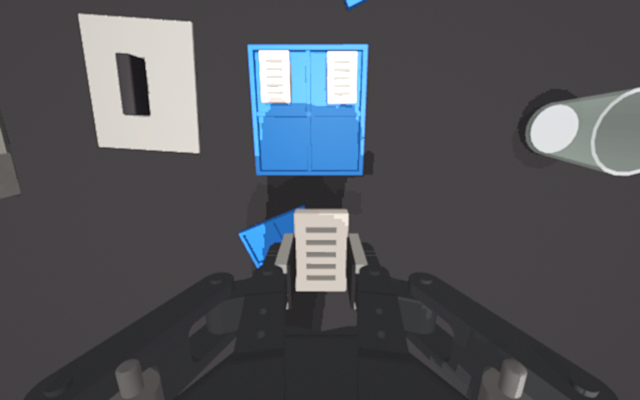

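Call:
send_rows(
  increments=[
    {"dx":0.7,"dy":0.3,"dz":0.8,"wx":0,"wy":0,"wz":0},
    {"dx":1.44,"dy":0.62,"dz":1.8,"wx":0,"wy":0,"wz":0},
    {"dx":1.44,"dy":0.62,"dz":3.4,"wx":0,"wy":0,"wz":0},
    {"dx":1.44,"dy":0.62,"dz":4.2,"wx":0,"wy":0,"wz":0},
    {"dx":1.44,"dy":0.62,"dz":4.8,"wx":0,"wy":0,"wz":0},
    {"dx":1.44,"dy":0.62,"dz":5.13,"wx":0,"wy":0,"wz":0},
    {"dx":1.44,"dy":0.62,"dz":5.13,"wx":0,"wy":0,"wz":0},
    {"dx":1.44,"dy":0.62,"dz":5.13,"wx":0,"wy":0,"wz":0},
  ],
)

```text
time: 27.98
position: [0.5441, -0.2183, 0.0172]
tool_rot: [3.141, 0.046, 0.003]
wrist_force: [-0.2, -0.2, 0.4]
width: 0.311
grasp_force: 53.3
```

Call:
send_rows(
  increments=[
    {"dx":0,"dy":0,"dz":0,"wx":0,"wy":0,"wz":0},
    {"dx":0,"dy":0,"dz":0,"wx":0,"wy":0,"wz":0},
    {"dx":0,"dy":0,"dz":0,"wx":0,"wy":0,"wz":0},
    {"dx":0,"dy":0,"dz":-1,"wx":0,"wy":0,"wz":0},
    {"dx":0,"dy":0,"dz":-2.5,"wx":0,"wy":0,"wz":0},
    {"dx":-2,"dy":0,"dz":-4,"wx":0,"wy":0,"wz":0},
    {"dx":-3,"dy":-0.5,"dz":-5,"wx":0,"wy":0,"wz":0},
    {"dx":-3,"dy":-0.5,"dz":-5,"wx":0,"wy":0,"wz":0},
  ],
  claw=0.05,
)

```text
time: 28.98
position: [0.4517, -0.2063, 0.1689]
tool_rot: [3.137, 0.044, 0.003]
wrist_force: [0.7, -0.8, 0.3]
width: 0.476
grasp_force: 0.0
```

```bash
python3 - <<'E'
from h import *
s=st(); print(s["position"],s["width"])
p,W=tray(s); cutall(p,s,["block1","cover"]); save("w8",p["frame"])
p=arm.camera("side"); cutall(p,None,["block1","cover","mould","return_plunger"])
go((501,171,130,-2),(501,171,66,-2))
E
```

```text
[ 0.45170278 -0.206251    0.16891144] 0.476182221604081
tray 0.7 [ 572.  -183.7] [121.4 119.7] 1.6 5.2
  rim 2675 [ 570.6 -185.4] [118.3 116.4] 1.6 14.2
tray 0.6 [ 409.7 -160.1] [98.1 89.3] 24.5 4.0
  rim 270 [ 412.9 -161.8] [92.1 83.4] 24.7 11.4
block1 0.96 [ 26. 335.] [ 606.  -219.2] [40.4 31.3] 2.7 26.8
block1 0.83 [ 28. 270.] [ 605.1 -150.4] [40.8 33.5] 1.3 26.7
cover 0.72 [ 52. 129.] [582.1 -11.2] [112.9  98.7] 87.9 5.9
block1 0.68 [166. 344.] [ 611.  -224.6] [46.5 58.5] 29.2 24.7
block1 0.57 [171. 366.] [ 547.8 -234.4] [50.9 68.1] 2.8 23.5
block1 0.43 [182. 334.] [ 604.8 -157.9] [48.6 45.8] 87.0 24.7
cover 0.94 [218. 324.] [595.2 -13.2] [120.2 130.9] 86.4 5.1
mould 0.94 [285. 303.] [574.  191.5] [143.8 197. ] 88.0 36.6
return_plunger 0.62 [271. 335.] [503.3 170.5] [31.9 28.9] 89.1 60.4
(501, 171, 130, -2) {'dx': 1.97, 'dy': -12.49, 'dz': 1.2, 'wx': -0.01, 'wy': 0.0, 'wz': 0.37}
(501, 171, 66, -2) {'dx': 1.97, 'dy': -12.49, 'dz': 3.34, 'wx': -0.01, 'wy': 0.0, 'wz': 0.37}
```

View pics/w8.png

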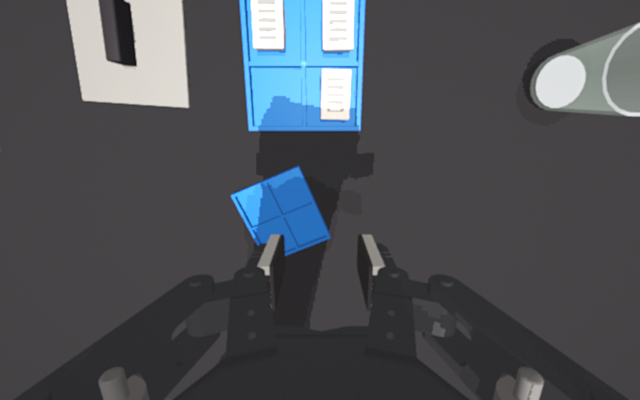

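Call:
send_rows(
  increments=[
    {"dx":0.2,"dy":-1.5,"dz":0.2,"wx":0,"wy":0,"wz":0},
    {"dx":0.5,"dy":-3.2,"dz":0.5,"wx":0,"wy":0,"wz":0.1},
    {"dx":0.9,"dy":-5,"dz":0.8,"wx":0,"wy":0,"wz":0.2},
    {"dx":1.2,"dy":-7,"dz":1,"wx":0,"wy":0,"wz":0.3},
    {"dx":1.5,"dy":-9,"dz":1,"wx":0,"wy":0,"wz":0.37},
    {"dx":1.8,"dy":-11,"dz":1,"wx":0,"wy":0,"wz":0.37},
    {"dx":1.97,"dy":-12.3,"dz":1.2,"wx":0,"wy":0,"wz":0.37},
    {"dx":1.97,"dy":-12.57,"dz":2,"wx":0,"wy":0,"wz":0.37},
    {"dx":1.97,"dy":-12.57,"dz":3,"wx":0,"wy":0,"wz":0.37},
    {"dx":1.97,"dy":-12.57,"dz":3.2,"wx":0,"wy":0,"wz":0.37},
    {"dx":1.97,"dy":-12.57,"dz":3.2,"wx":0,"wy":0,"wz":0.37},
  ],
  claw=1,
  force=60,
)

```text
time: 30.8
position: [0.5009, 0.1729, 0.0702]
tool_rot: [-3.141, 0.056, 0.002]
wrist_force: [-0.1, -0.3, 0.7]
width: 0.002
grasp_force: 0.0
```

```bash
python3 - <<'E'
from h import *
s=st(); print(s["position"],s["width"],s["wrist_force"])
go((501,173.5,48,-2),(501,173.5,46.5,-2))
E
```

```text
[0.50091665 0.17287856 0.07018999] 0.0022601694825458173 [-0.10610706 -0.30184584  0.72315487]
(501, 173.5, 48, -2) {'dx': 0.0, 'dy': -0.02, 'dz': 0.74, 'wx': -0.0, 'wy': 0.01, 'wz': -0.0}
(501, 173.5, 46.5, -2) {'dx': 0.0, 'dy': -0.02, 'dz': 0.79, 'wx': -0.0, 'wy': 0.01, 'wz': -0.0}
```

Call:
send_rows(
  increments=[
    {"dx":0,"dy":0,"dz":0.2,"wx":0,"wy":0,"wz":0},
    {"dx":0,"dy":0,"dz":0.4,"wx":0,"wy":0,"wz":0},
    {"dx":0,"dy":0,"dz":0.6,"wx":0,"wy":0,"wz":0},
    {"dx":0,"dy":0,"dz":0.72,"wx":0,"wy":0,"wz":0},
    {"dx":0,"dy":0,"dz":0.76,"wx":0,"wy":0,"wz":0},
    {"dx":0,"dy":0,"dz":0.78,"wx":0,"wy":0,"wz":0},
    {"dx":0,"dy":0,"dz":0.78,"wx":0,"wy":0,"wz":0},
  ],
)

```text
time: 31.68
position: [0.5022, 0.1729, 0.049]
tool_rot: [3.14, -0.056, 0.004]
wrist_force: [-3.6, -2.6, 17.6]
width: 0.001
grasp_force: 8.6
```

```bash
python3 - <<'E'
from h import *
go((530,110,220,-2))
E
```

```text
(530, 110, 220, -2) {'dx': 1.02, 'dy': 2.07, 'dz': -5.7, 'wx': 0.0, 'wy': -0.01, 'wz': -0.01}
```

Call:
send_rows(
  increments=[
    {"dx":0,"dy":0,"dz":-0.6,"wx":0,"wy":0,"wz":0},
    {"dx":0,"dy":0,"dz":-2,"wx":0,"wy":0,"wz":0},
    {"dx":1,"dy":2,"dz":-4,"wx":0,"wy":0,"wz":0},
    {"dx":1,"dy":2.1,"dz":-5.7,"wx":0,"wy":0,"wz":0},
    {"dx":1,"dy":2.1,"dz":-5.7,"wx":0,"wy":0,"wz":0},
    {"dx":1,"dy":2.1,"dz":-5.7,"wx":0,"wy":0,"wz":0},
    {"dx":1,"dy":2.1,"dz":-5.7,"wx":0,"wy":0,"wz":0},
  ],
  claw=-1,
)

```text
time: 32.55
position: [0.5274, 0.1092, 0.2166]
tool_rot: [3.141, -0.054, -0.004]
wrist_force: [-0.4, 0.4, -0.1]
width: 1.0
grasp_force: 0.0
```

```bash
python3 - <<'E'
from h import *
s=st(); print(s["position"]); p=arm.camera("wrist"); save("w9",p["frame"])
W=cutall(p,s,["cover","mould"])
c=np.array([590.7,203])
for dx,dy in ((30,-32),(32,30),(-30,32),(-32,-30)):
    m=np.hypot(W[...,0]*1000-c[0]-dx,W[...,1]*1000-c[1]-dy)<9; print("pad z",np.round(np.nanmedian(W[m][:,2])*1000,1),m.sum())
print("handle",near(W,26,36,(592,-8),60)); print("plate",near(W,3.5,8,(592,-8),88)); print("mould",near(W,35,41.5,(590,203),92))
E
```

```text
[0.52736701 0.10915805 0.21657771]
cover 0.95 [113. 416.] [596.8 -12.9] [112.8 129.7] 87.5 6.0
mould 0.92 [138. 241.] [564.7 213.4] [132.9 203.4] 88.7 38.3
pad z 15.7 192
pad z 15.8 177
pad z 15.7 153
pad z 15.9 166
handle (674, array([595. , -17.1]), array([25.1, 59.1]), 87.9, np.float64(31.6))
plate (8727, array([594.5, -13.8]), array([113.1, 128.6]), 87.9, np.float64(5.9))
mould (9050, array([577.8, 203.9]), array([113.7, 160.6]), 88.5, np.float64(38.7))
```

View pics/w9.png

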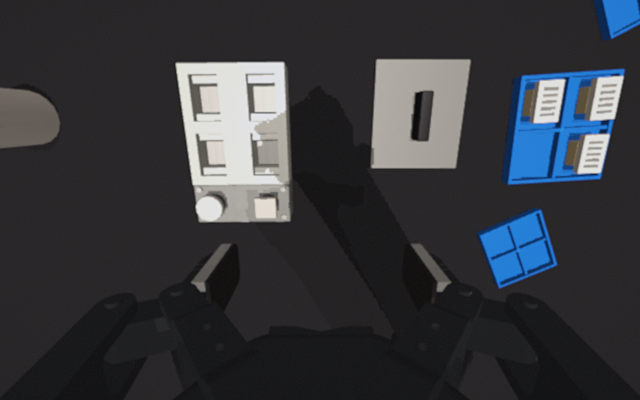

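```bash
python3 - <<'E'
from h import *
go((555,-14,150,-2))
E
```

```text
(555, -14, 150, -2) {'dx': 1.06, 'dy': 4.08, 'dz': 2.22, 'wx': 0.0, 'wy': 0.01, 'wz': 0.0}
```

Call:
send_rows(
  increments=[
    {"dx":0.5,"dy":1.5,"dz":0.5,"wx":0,"wy":0,"wz":0},
    {"dx":1.05,"dy":3,"dz":1.2,"wx":0,"wy":0,"wz":0},
    {"dx":1.05,"dy":4.1,"dz":2.2,"wx":0,"wy":0,"wz":0},
    {"dx":1.05,"dy":4.1,"dz":2.2,"wx":0,"wy":0,"wz":0},
    {"dx":1.05,"dy":4.1,"dz":2.2,"wx":0,"wy":0,"wz":0},
  ],
)

```text
time: 33.33
position: [0.5556, -0.0139, 0.1516]
tool_rot: [-3.14, 0.054, 0.001]
wrist_force: [-0.0, 0.8, -0.0]
width: 1.002
grasp_force: 0.0
```

```bash
python3 - <<'E'
from h import *
s=st(); print(s["position"]); p=arm.camera("wrist")
W=cutall(p,s,["cover"])
print("handle",near(W,29,34,(595,-14),50)); print("plate",near(W,3.5,8,(595,-14),88))
go((595.5,-13.5,60,-2),(595.5,-13.5,11,-2))
E
```

```text
[ 0.5556394  -0.01390389  0.15160233]
cover 0.81 [144. 316.] [596.3 -11.7] [111.5 131.3] 87.9 5.9
handle (860, array([592.9, -13.1]), array([14. , 60.7]), 87.6, np.float64(31.7))
plate (12352, array([594.9, -13.1]), array([111. , 129.3]), 88.0, np.float64(5.8))
(595.5, -13.5, 60, -2) {'dx': 1.3, 'dy': -0.03, 'dz': 3.09, 'wx': -0.01, 'wy': -0.01, 'wz': 0.01}
(595.5, -13.5, 11, -2) {'dx': 1.3, 'dy': -0.03, 'dz': 4.72, 'wx': -0.01, 'wy': -0.01, 'wz': 0.01}
```

Call:
send_rows(
  increments=[
    {"dx":0.7,"dy":0,"dz":1.5,"wx":0,"wy":0,"wz":0},
    {"dx":1.3,"dy":0,"dz":3,"wx":0,"wy":0,"wz":0},
    {"dx":1.3,"dy":0,"dz":4,"wx":0,"wy":0,"wz":0},
    {"dx":1.3,"dy":0,"dz":4.6,"wx":0,"wy":0,"wz":0},
    {"dx":1.3,"dy":0,"dz":4.7,"wx":0,"wy":0,"wz":0},
    {"dx":1.3,"dy":0,"dz":4.7,"wx":0,"wy":0,"wz":0},
  ],
)

```text
time: 34.17
position: [0.5957, -0.0162, 0.0122]
tool_rot: [-3.141, 0.055, -0.003]
wrist_force: [1.0, -0.2, -0.4]
width: 0.996
grasp_force: 0.0
```

Call:
send_rows(
  increments=[
    {"dx":0,"dy":0,"dz":0,"wx":0,"wy":0,"wz":0},
    {"dx":0,"dy":0,"dz":0,"wx":0,"wy":0,"wz":0},
    {"dx":0,"dy":0,"dz":0,"wx":0,"wy":0,"wz":0},
    {"dx":0,"dy":0,"dz":0,"wx":0,"wy":0,"wz":0},
    {"dx":0,"dy":0,"dz":0,"wx":0,"wy":0,"wz":0},
    {"dx":0,"dy":0,"dz":0,"wx":0,"wy":0,"wz":0},
  ],
  claw=1,
  force=70,
)

```text
time: 34.92
position: [0.5952, -0.0164, 0.0115]
tool_rot: [-3.141, 0.056, -0.001]
wrist_force: [-0.4, 0.2, 6.3]
width: 0.149
grasp_force: 71.6
```

```bash
python3 - <<'E'
from h import *
go((595,-13,100,-2),(591,202,100,-2))
E
```

```text
(595, -13, 100, -2) {'dx': -0.01, 'dy': -0.11, 'dz': -2.95, 'wx': -0.0, 'wy': -0.0, 'wz': -0.0}
(591, 202, 100, -2) {'dx': -0.4, 'dy': -7.27, 'dz': -2.95, 'wx': -0.0, 'wy': -0.0, 'wz': -0.0}
```

Call:
send_rows(
  increments=[
    {"dx":0,"dy":0,"dz":-0.5,"wx":0,"wy":0,"wz":0},
    {"dx":0,"dy":0,"dz":-1.7,"wx":0,"wy":0,"wz":0},
    {"dx":0,"dy":0,"dz":-2.9,"wx":0,"wy":0,"wz":0},
    {"dx":-0.1,"dy":-1.2,"dz":-3,"wx":0,"wy":0,"wz":0},
    {"dx":-0.2,"dy":-2.6,"dz":-3,"wx":0,"wy":0,"wz":0},
    {"dx":-0.3,"dy":-4,"dz":-3,"wx":0,"wy":0,"wz":0},
    {"dx":-0.4,"dy":-5.4,"dz":-3,"wx":0,"wy":0,"wz":0},
    {"dx":-0.4,"dy":-6.6,"dz":-3,"wx":0,"wy":0,"wz":0},
    {"dx":-0.4,"dy":-7.25,"dz":-3,"wx":0,"wy":0,"wz":0},
    {"dx":-0.4,"dy":-7.25,"dz":-3,"wx":0,"wy":0,"wz":0},
    {"dx":-0.4,"dy":-7.25,"dz":-3,"wx":0,"wy":0,"wz":0},
  ],
)

```text
time: 36.3
position: [0.5909, 0.1986, 0.1007]
tool_rot: [3.139, -0.059, -0.001]
wrist_force: [0.4, -0.8, -1.3]
width: 0.146
grasp_force: 70.7
```

```bash
python3 - <<'E'
from h import *
s=st(); print(s["position"],s["width"],s["grasp_force"]); p=arm.camera("wrist")
W=cutall(p,s,["cover"]); save("w10",p["frame"])
print("plate",near(W,86,105,(590,201),100)); print("mould",near(W,30,42,(560,203),130))
p=arm.camera("side"); cutall(p,None,["cover"]); save("s10",np.vstack([p["frame"][180:340,180:400].repeat(3,0).repeat(3,1)]))
go((590.3,202,49,-2))
E
```

```text
[0.59090731 0.19856913 0.10066234] 0.145711465558978 70.69160342216492
cover 0.94 [201. 319.] [593.  198.9] [180.  126.6] 87.8 94.9
plate (24447, array([585.3, 181.4]), array([145.2, 139.6]), 87.8, np.float64(94.8))
mould (989, array([656.1, 196.7]), array([124.2,   4.9]), 87.1, np.float64(38.9))
cover 0.83 [264. 303.] [590.4 203.6] [118.5 127.5] 87.8 94.0
(590.3, 202, 49, -2) {'dx': -0.03, 'dy': -0.09, 'dz': 1.73, 'wx': 0.01, 'wy': 0.0, 'wz': -0.02}
```

View pics/w10.png

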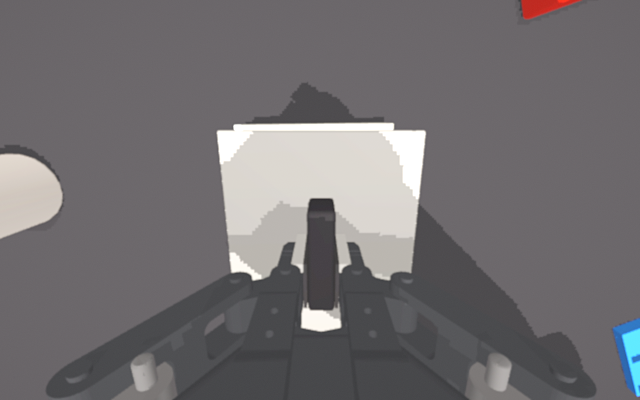

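```bash
python3 - <<'E'
from h import *
s=st(); p=arm.camera("wrist"); f=p["frame"].astype(int).sum(2); K=p["mtx"]
T=np.array(p["T_tool_cam"]); Rw=R.from_rotvec(s["tool_rot"]).as_matrix()
def ray(u,v,z):
    d=Rw@T[:3,:3]@np.array([(u-K[0,2])/K[0,0],(v-K[1,2])/K[1,1],1]); o=Rw@T[:3,3]+s["position"]
    return np.round((o+d*(z/1000-o[2])/d[2])*1000,1)[:2]
for v in (123,124,125,126,135,150):
    r=f[v]; e=np.where(r[180:450]>450)[0]+180; print(v,e.min() if len(e) else 0,e.max() if len(e) else 0)
g=np.gradient(f[:,300].astype(float)); print([ (i,int(f[i,300])) for i in range(116,140)])
for uv,z in (((235,124),38),((393,124),38),((218,131),95),((425,131),95)): print(uv,ray(*uv,z))
E
```

```text
123 306 394
124 235 394
125 234 394
126 234 394
135 217 425
150 218 423
[(116, 231), (117, 230), (118, 233), (119, 232), (120, 230), (121, 222), (122, 232), (123, 433), (124, 706), (125, 765), (126, 765), (127, 765), (128, 765), (129, 765), (130, 725), (131, 615), (132, 629), (133, 648), (134, 649), (135, 649), (136, 649), (137, 648), (138, 649), (139, 648)]
(235, 124) [661.1 258.9]
(393, 124) [656.7 145.2]
(218, 131) [658.3 251.3]
(425, 131) [654.2 142.7]
```

```bash
python3 - <<'E'
from h import *
go((591.2,203.0,56,-2))
E
```

```text
(591.2, 203.0, 56, -2) {'dx': 0.01, 'dy': -0.11, 'dz': 1.5, 'wx': 0.0, 'wy': 0.0, 'wz': -0.02}
```

Call:
send_rows(
  increments=[
    {"dx":0,"dy":-0.11,"dz":0.8,"wx":0,"wy":0,"wz":0},
    {"dx":0,"dy":-0.11,"dz":1.4,"wx":0,"wy":0,"wz":0},
    {"dx":0,"dy":-0.11,"dz":1.5,"wx":0,"wy":0,"wz":0},
    {"dx":0,"dy":-0.11,"dz":1.5,"wx":0,"wy":0,"wz":0},
    {"dx":0,"dy":-0.11,"dz":1.5,"wx":0,"wy":0,"wz":0},
  ],
)

```text
time: 37.17
position: [0.5912, 0.2048, 0.0565]
tool_rot: [-3.141, 0.056, -0.001]
wrist_force: [0.1, -0.5, -1.5]
width: 0.147
grasp_force: 70.7
```

```bash
python3 - <<'E'
from h import *
s=st(); print(s["position"]); p=arm.camera("wrist"); save("w11",p["frame"][60:360,160:480].repeat(2,0).repeat(2,1))
f=p["frame"].astype(int).sum(2); print([ (i,int(f[i,300])) for i in range(100,170) if abs(f[i,300]-f[i-1,300])>60])
for v in range(120,200,6): 
    e=np.where(np.abs(np.diff(f[v,150:500]))>70)[0]+150; print(v,e[:8],e[-5:])
p=arm.camera("side"); save("s11",p["frame"][200:340,190:400].repeat(3,0).repeat(3,1))
E
```

```text
[0.59115506 0.204837   0.05647287]
[(124, 313), (125, 556), (126, 761), (131, 647)]
120 [] []
126 [221 222 424 425] [221 222 424 425]
132 [215 216 217 255 381 424 425] [217 255 381 424 425]
138 [216 217 424 425] [216 217 424 425]
144 [216 217 218 245 391 423 424] [218 245 391 423 424]
150 [217 218 422 423 424] [217 218 422 423 424]
156 [218 219 236 422 423] [218 219 236 422 423]
162 [218 219 229 421 422] [218 219 229 421 422]
168 [219 220 421 422] [219 220 421 422]
174 [220 221 420 421] [220 221 420 421]
180 [220 221 404 419 420 421] [221 404 419 420 421]
186 [221 222 411 419 420] [221 222 411 419 420]
192 [222 223 418 419] [222 223 418 419]
198 [222 223 309 310 331 332 417 418] [331 332 417 418 419]
```

View pics/w11.png

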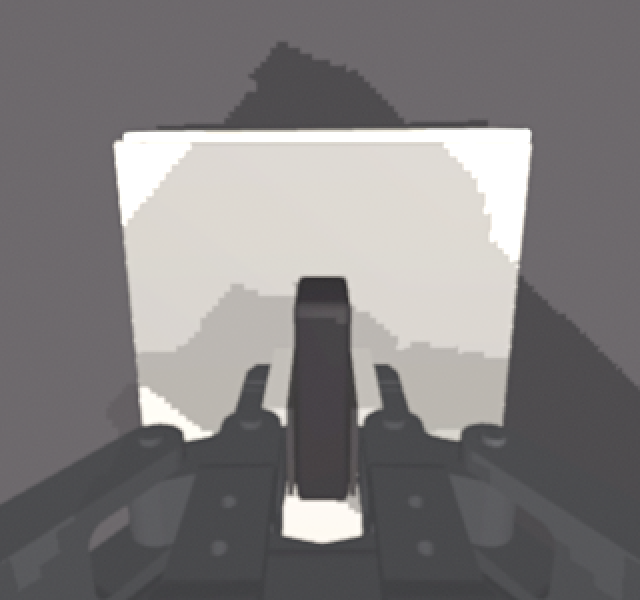

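```bash
python3 - <<'E'
from h import *
s=st(); p=arm.camera("wrist"); K=p["mtx"]; print(s["position"])
T=np.array(p["T_tool_cam"]); Rw=R.from_rotvec(s["tool_rot"]).as_matrix()
def ray(u,v,z):
    d=Rw@T[:3,:3]@np.array([(u-K[0,2])/K[0,0],(v-K[1,2])/K[1,1],1]); o=Rw@T[:3,3]+s["position"]
    return (o+d*(z/1000-o[2])/d[2])[:2]*1000
u=np.array([np.cos(np.radians(2)),-np.sin(np.radians(2))])
a,b=ray(222,125.3,38),ray(425,125,38); print("mould",np.linalg.norm(a-b),(a+b)/2-66*u)
a,b=ray(216,131,50.8),ray(425,131,50.8); print("cover",np.linalg.norm(a-b),(a+b)/2-64*u)
E
```

```text
[0.5912877  0.20470217 0.05670399]
mould 115.11039436841787 [593.2738966  203.70003779]
cover 109.77743984109009 [592.64213563 205.41343076]
```

Call:
send_rows(
  increments=[
    {"dx":0.02,"dy":0.06,"dz":0,"wx":0,"wy":0,"wz":0},
    {"dx":0.02,"dy":0.06,"dz":0.1,"wx":0,"wy":0,"wz":0},
    {"dx":0.02,"dy":0.06,"dz":0.2,"wx":0,"wy":0,"wz":0},
    {"dx":0.02,"dy":0.06,"dz":0.26,"wx":0,"wy":0,"wz":0},
    {"dx":0.02,"dy":0.06,"dz":0.26,"wx":0,"wy":0,"wz":0},
    {"dx":0.02,"dy":0.06,"dz":0.26,"wx":0,"wy":0,"wz":0},
  ],
)

```text
time: 38.08
position: [0.5914, 0.2025, 0.0495]
tool_rot: [3.14, -0.056, 0.001]
wrist_force: [-4.1, -2.1, 9.5]
width: 0.146
grasp_force: 72.2
```

Call:
send_rows(
  increments=[
    {"dx":0,"dy":0,"dz":0,"wx":0,"wy":0,"wz":0},
    {"dx":0,"dy":0,"dz":0,"wx":0,"wy":0,"wz":0},
    {"dx":0,"dy":0,"dz":0,"wx":0,"wy":0,"wz":0},
    {"dx":0,"dy":0,"dz":0,"wx":0,"wy":0,"wz":0},
    {"dx":0,"dy":0,"dz":-2,"wx":0,"wy":0,"wz":0},
    {"dx":-1,"dy":0,"dz":-4,"wx":0,"wy":0,"wz":0},
    {"dx":-2,"dy":0,"dz":-5,"wx":0,"wy":0,"wz":0},
    {"dx":-2,"dy":0,"dz":-5,"wx":0,"wy":0,"wz":0},
  ],
  claw=-1,
)

```text
time: 39.08
position: [0.5311, 0.2065, 0.2014]
tool_rot: [-3.14, 0.052, -0.008]
wrist_force: [0.8, 0.0, 0.2]
width: 1.003
grasp_force: 0.0
```

```bash
python3 - <<'E'
from h import *
s=st(); print(s["position"]); p=arm.camera("wrist"); save("w12",p["frame"]); W=cutall(p,s,["cover","mould"])
print("plate",near(W,41,47,(591,203),92)); 
p=arm.camera("side"); save("s12",p["frame"][130:370,190:450].repeat(2,0).repeat(2,1)); W=cutall(p,None,["cover","block1","tray"])
p=arm.camera("top"); cutall(p,None,["tray","block1","cover"])
E
```

```text
[0.53105237 0.20647277 0.20139214]
cover 0.88 [125. 321.] [592.5 199.5] [120.2 131.2] 88.0 43.9
mould 0.67 [206. 325.] [556.  204.2] [130.  187.3] 87.8 39.2
plate (12133, array([587.6, 198.2]), array([118.4, 149. ]), 88.0, np.float64(43.8))
cover 0.95 [273. 294.] [599.7 188.8] [140.1 146.8] 87.9 43.0
block1 0.65 [171. 364.] [ 547.9 -231.6] [50.4 61.8] 5.3 23.9
block1 0.38 [296. 323.] [572.9 205.3] [115. 194.] 88.5 36.8
tray 0.9 [193. 404.] [ 412.  -167.8] [100.4 108.3] 22.7 3.3
tray 0.89 [180. 355.] [ 558.8 -183.8] [ 99.2 118.5] 1.5 4.9
tray 0.41 [118. 378.] [ 580.8 -511.4] [ 66.2 203.6] 13.8 57.7
tray 0.96 [171. 378.] [ 732.5 -239.8] [92.6 85.1] 26.3 3.1
tray 0.88 [266. 365.] [ 410.9 -163.2] [91.9 83.8] 23.5 3.0
block1 0.65 [224. 379.] [ 546.9 -218.7] [28.1 49.8] 87.7 25.0
block1 0.55 [210. 379.] [ 607.7 -218.6] [46.6 28.3] 2.8 25.7
cover 0.84 [203. 263.] [621.2 183.1] [71.9 69.4] 88.8 42.2
```

View pics/w12.png

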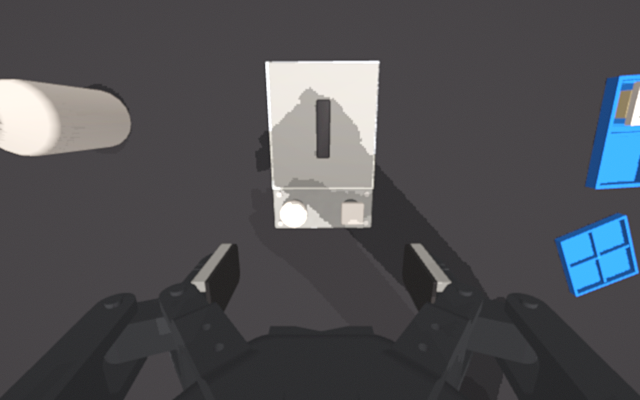

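View pics/s12.png

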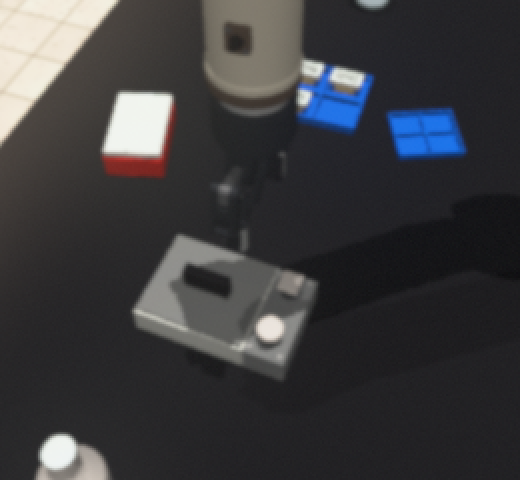

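```bash
python3 -c "
from h import *
print(arm.job_done())"
```

```text
the job is handed in; nothing more can be done
None
```

I handed the job in at about 39 s. The mould held three blocks. All three now lie flat in separate bays of the large blue tray, both plungers were pressed to their stops, and the cover is back squarely on the mould, handle up.

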